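# Pack and lock the field kit box

### The arm

A 6-joint arm with a two-finger parallel gripper is mounted at the origin on a cart in front of the work surface, level with it; the furniture and walls round the work are solid. World frame = base frame: x ahead of the robot, y to its left, z up, the work surface at z = 0. Lengths are in m, angles in rad, forces in N, time in s.
With the tool pointing down it reaches from about 0.3 to 0.775 m from the base axis. Payload 14.6 kg.
Tool frame: the origin (TCP) lies midway between the tips of the shut fingers; the grasp point (between the pads) lies 19 mm behind it (ctrl.pinch_z is the distance from the TCP to the grasp point, in m); z points along the fingers, y is the line along which they close (so a half turn about z gives the same grasp; the last joint's range is limited). The gripper opens to 94 mm and grips with 3 to 60 N. Pads are 16 mm wide; open, the fingers measure 119 mm over their backs; the gripper's body (75 mm by 177 mm) begins 78 mm behind the grasp point.
Start: joints at [-1.386, 0.3, 1.521, -0, 1.321, -0.067], TCP at [0.137, -0.533, 0.205] pointing down, gripper open.
Joint ranges: [-3.03, 3.03], [-0.79, 2.21], [0.23, 2.52], [-1.04, 4.18], [0, 3.07], [-2.55, 2.55]. Speed limits (rad/s): [2.22, 2.22, 2.57, 3.14, 3.14, 3.14].

### API

Orientations are given as [roll, pitch, yaw] about the fixed x, y, z axes, in that order (R = Rz(yaw) Ry(pitch) Rx(roll)).
In Python, from station import ctrl gives the robot as it stands.
- The arm moves only by the tool jog_arm, never from a script. Its argument "motion" is a list of rows, each a list of 7 numbers: the shift along the tool's x, y, z in m, then the turn, a rotation vector about the tool's x, y, z in rad, then the opening, from -1 (shut) to 1 (fully open). In form: [[tx, ty, tz, rx, ry, rz, gripper], ...]. A call has 1 to 5 rows; each row shifts and turns the commanded pose from where the row before left it, along the tool's axes as they then stand; what a row does not reach is not made up. A row lasts 1/10 s, in which the tool goes at most 50 mm and 8.59 degrees, less where a joint would pass 70% of its speed; a pose out of reach is approached as far as the arm can. A call is refused whole if a number of a shift passes 0.05 or a number of a turn 0.15, either way. A call with a gripper value outside its range is refused whole. The fingers move at their own pace and stop on an object; "squeeze" is the grip in N (left out, the last holds). Time passes only in rows, so rows that do not move let the fingers close. It gives the time, the measured TCP pose, the force, the opening and the grip force at its end, in the units of the state.
- ctrl.get_obs(): the state, without advancing time (a new reading comes with each control period).
- ctrl.camera(name): name is "scene" or "top"; returns the picture (480x640x3 uint8, red, green, blue); there is no depth.
- ctrl.camera_model(name): a dict with "intrinsics" (3x3 intrinsics, pixels), "rvec" (rotation vector, rad) and "tvec" (3), from world to camera coordinates, as OpenCV has them. Camera axes: x right, y down, z forward; pixel columns grow to the right and rows downward; lengths in m; the calibration is good to about 2 mm. A picture is of the moment at which its call begins. camera_model takes no time and is no camera call.
- ctrl.hand_in(): hands the job in; it is judged then, once.
The state is a dict: "time_s": time; "qpos": joint angles; "joint_vel": joint speeds; "tau": joint torques, N m; "ee_pos": TCP position; "eef_rot": TCP orientation; "force": force on the tool from outside, world axes, zero at the start; "moment": the same for the moment, N m; "grip_width": finger opening in m; "grip_force": force on a finger pad.
Only numpy, scipy, OpenCV 4.12 (cv2) and the standard library are available. Lean on these libraries where they do the work, as an engineer would, in place of code of your own. Each camera call takes 0.05 s, during which the arm holds its last target. There are 200 camera calls.

### The job

Pack the field kit: put whichever of the pin box, the round brass tin and the folding loupe are on the bench into the foam pocket of their shape and press each down until it is flush with the foam, then set the lid fully home on the box and flip its four side clips down so that each one snaps shut. Leave the slide rack, the brass weight and the ammonite at the back where they stand.

Things in the scene. Friction and masses are not known exactly. Their poses are not given: they have to be found in the camera images.
- box_top (a point): Centre of the rim of the white kit box, 58 mm above the bench; the box does not move. x along its short side (outer 126 mm), y along its long side (outer 166 mm), z up. Grey foam fills it to 1 mm below the rim and has 3 pockets. A springy catch rib runs along the middle of each outer side, 32 mm above the bench, 7.5 mm out; it gives upwards when a clip's hook snaps under it.
- lid_handle (a point): Centre of the grip bar of the loose grey lid (0.4 kg, right side up): bar 84 mm along lid y, 18 mm along x, 12 mm tall. Below this point: lid top 22 mm, plate underside 27, skirt edge 36. Skirt outer 135 (x) by 175 mm (y); it goes over the box wall, 1.5 mm play each side, either way round. Open clips reach 33 mm beyond the skirt. Lid home: this point is 27 mm above box_top.
- pinbox_mid (a point): Wooden pin box, shut; 84 mm along y, 36 mm high, sides to grasp 55 mm apart along x (62 with hook and hinges), 0.22 kg. The point is its centre, half-way up; z up as it starts. May be absent: then its pocket stays empty.
- pocket_pinbox (a point): Centre of the mouth of the foam pocket for the pin box: 89 mm (x) by 66 mm (y), 36.5 mm deep, the pin box's long side along x; axes as the box. Springy foam lips on two opposite sides grip the item, so it stays proud until pressed down with some 3 to 12 N; on the pocket's floor its top is 0.5 mm below the foam. Any way round will do.
- tin_mid (a point): Round brass tin, 58 mm diameter, 26 mm high, 0.11 kg. The point is its centre, half-way up; z up as it starts. May be absent: then its pocket stays empty.
- pocket_tin (a point): Centre of the mouth of the foam pocket for the round tin: 63 mm diameter, 26.5 mm deep; axes as the box. Springy foam lips on two opposite sides grip the item, so it stays proud until pressed down with some 3 to 12 N; on the pocket's floor its top is 0.5 mm below the foam. Any way round will do.
- loupe_mid (a point): Folded loupe of two steel plates, 50 mm (x) by 28 mm (y), 16 mm high, rounded ends, 0.06 kg; grasp across the 28 mm (its upper plate lies 1 to 3 mm below its top, the lower one 13 to 15). The point is its centre, half-way up; z up as it starts. May be absent: then its pocket stays empty.
- pocket_loupe (a point): Centre of the mouth of the foam pocket for the loupe: 32.5 mm (x) by 55 mm (y), 16.5 mm deep, its long side along y; axes as the box. Springy foam lips on two opposite sides grip the item, so it stays proud until pressed down with some 3 to 12 N; on the pocket's floor its top is 0.5 mm below the foam. Any way round will do.
- clip_near (a joint): Angle (rad) of the black clip on the lid's -x side: 0 = straight down, shut; 1.57 = level; 1.8 to 2.25 = open, raised 15 to 40 degrees above level. A weak spring (0.03 N m) swings it open again unless its hook has snapped under the box's rib; snapped it reads -0.03 to 0.15. The last 0.3 rad take up to about 8 N near the free edge.
- clip_near_hinge (a point): Middle of the hinge line of the clip on the lid's -x side, 5 mm above the skirt's lower edge; lid home: 10 mm outside the box wall, 54 mm above the bench. Axes as the lid; hinge line along lid y. Clip: a plate 60 mm wide, 4 mm thick, free edge 33 mm from the hinge line; shut, its outer face is 12 mm outside the box wall.
- clip_far (a joint): Angle (rad) of the black clip on the lid's +x side: 0 = straight down, shut; 1.57 = level; 1.8 to 2.25 = open, raised 15 to 40 degrees above level. A weak spring (0.03 N m) swings it open again unless its hook has snapped under the box's rib; snapped it reads -0.03 to 0.15. The last 0.3 rad take up to about 8 N near the free edge.
- clip_far_hinge (a point): Middle of the hinge line of the clip on the lid's +x side, 5 mm above the skirt's lower edge; lid home: 10 mm outside the box wall, 54 mm above the bench. Axes as the lid; hinge line along lid y. Clip: a plate 60 mm wide, 4 mm thick, free edge 33 mm from the hinge line; shut, its outer face is 12 mm outside the box wall.
- clip_left (a joint): Angle (rad) of the black clip on the lid's +y side: 0 = straight down, shut; 1.57 = level; 1.8 to 2.25 = open, raised 15 to 40 degrees above level. A weak spring (0.03 N m) swings it open again unless its hook has snapped under the box's rib; snapped it reads -0.03 to 0.15. The last 0.3 rad take up to about 8 N near the free edge.
- clip_left_hinge (a point): Middle of the hinge line of the clip on the lid's +y side, 5 mm above the skirt's lower edge; lid home: 10 mm outside the box wall, 54 mm above the bench. Axes as the lid; hinge line along lid x. Clip: a plate 50 mm wide, 4 mm thick, free edge 33 mm from the hinge line; shut, its outer face is 12 mm outside the box wall.
- clip_right (a joint): Angle (rad) of the black clip on the lid's -y side: 0 = straight down, shut; 1.57 = level; 1.8 to 2.25 = open, raised 15 to 40 degrees above level. A weak spring (0.03 N m) swings it open again unless its hook has snapped under the box's rib; snapped it reads -0.03 to 0.15. The last 0.3 rad take up to about 8 N near the free edge.
- clip_right_hinge (a point): Middle of the hinge line of the clip on the lid's -y side, 5 mm above the skirt's lower edge; lid home: 10 mm outside the box wall, 54 mm above the bench. Axes as the lid; hinge line along lid x. Clip: a plate 50 mm wide, 4 mm thick, free edge 33 mm from the hinge line; shut, its outer face is 12 mm outside the box wall.
- rack: Beech slide rack, 50 x 130 x 18 mm, a bystander behind the work; origin at the centre of its underside.
- weight: Brass balance weight with a knob, 38 mm diameter, 48 mm high, a bystander behind the work; origin at the centre of its underside.
- fossil: Ammonite fossil, 64 x 65 x 20 mm, a bystander behind the work; origin at the centre of its underside.

How it is judged:
On the way, in this order (a step that is already met when the one before it is completed fails the run):
1. every kit item present is pressed flush into its own pocket (z of pinbox_mid in the frame of pocket_pinbox between -0.022 and -0.016 m and horizontal distance between pinbox_mid and pocket_pinbox below 0.006 m and z of tin_mid in the frame of pocket_tin between -0.017 and -0.011 m and horizontal distance between tin_mid and pocket_tin below 0.006 m and z of loupe_mid in the frame of pocket_loupe between -0.012 and -0.006 m and horizontal distance between loupe_mid and pocket_loupe below 0.006 m), for 0.2 s.
2. the lid is fully home on the box (z of lid_handle in the frame of box_top between 0.024 and 0.0295 m and horizontal distance between lid_handle and box_top below 0.005 m and angle between the x axis of lid_handle and the x axis of box_top, either way round below 0.08 rad and angle between lid_handle's own z axis and vertical below 0.04 rad), for 0.2 s.
At the end, for the whole second after the job is handed in: Each kit item present is in its own pocket (within 6 mm of its middle), top at most 2 mm proud of the foam; the lid is home on the rim (handle within 5 mm of the middle, at most 2.5 mm high, within 0.08 rad of square); all four clips read under 0.22 rad; the lid is at rest (all of step 1 and all of step 2 and value of joint each of clip_near, clip_far, clip_left, clip_right below 0.22 rad and linear speed of lid below 0.01 m/s); the robot touches nothing.
It fails at once if the slide rack at the back is shifted more than 3 cm (distance of rack from where it was at the start of the episode above 0.03 m).
It fails at once if the brass weight at the back is shifted more than 3 cm (distance of weight from where it was at the start of the episode above 0.03 m).
It fails at once if the ammonite at the back is shifted more than 3 cm (distance of fossil from where it was at the start of the episode above 0.03 m).
Of pinbox, tin, loupe only 2 to 3 are there at a start; the rules pass over those that are not, and their reading is None.
At some moment in a run one of pinbox, tin, loupe may be knocked a few centimetres aside while the robot is not near it.
Once in a run the grip may slacken for a moment while it holds something.
It also fails if it takes over 210 s, if anything falls off the work surface, if the arm or the gripper's body presses on something with over 40 N, if the wrist force passes 120 N, or if a joint passes its speed limit or range.

## Working session

There is one attempt and no reset: what is moved stays moved. The work goes in short steps, Python scripts to look and compute and a tool call to move; the robot and the scene stay as the last step left them, time stands still between calls to the robot, and variables do not carry over. Pictures are saved under pics/ and viewed, at most 14 in all, crops included, and the job is handed in when it is done.

Besides the shell and the picture viewer there is one more tool, called after "Emit:" by a JSON object that holds its "name" and its "arguments", one argument or row to a line. jog_arm: Moves the arm, as the interface text tells. Its arguments: {"type":"object","properties":{"motion":{"type":"array"},"squeeze":{"type":"number"}},"required":["motion"]}

```bash
mkdir -p pics; ls; python3 - <<'E'
from station import ctrl
import cv2
for n in("scene","top"):
    cv2.imwrite(f"pics/{n}0.png",ctrl.camera(n)[:,:,::-1]); m=ctrl.camera_model(n); print(n,m)
print(ctrl.get_obs(), ctrl.pinch_z)
E
```

```text
pics
scene {'intrinsics': array([[533.6178482 ,   0.        , 310.26935517],
       [  0.        , 533.6178482 , 239.03883305],
       [  0.        ,   0.        ,   1.        ]]), 'rvec': array([ 0.96443249, -2.40106812,  1.08998464]), 'tvec': array([0.36790849, 0.3169182 , 0.96631978])}
top {'intrinsics': array([[573.06827177,   0.        , 327.67649778],
       [  0.        , 573.06827177, 244.03778497],
       [  0.        ,   0.        ,   1.        ]]), 'rvec': array([ 2.15271829, -2.17783425,  0.12332888]), 'tvec': array([-0.05897941,  0.55674194,  1.46767651])}
{'time_s': 0.1, 'qpos': array([-1.38561531e+00,  3.00433214e-01,  1.52146543e+00,  1.02287753e-05,
        1.32065485e+00, -6.65807057e-02]), 'joint_vel': array([-0.00061254, -0.00083021, -0.00196069, -0.00020499, -0.0008271 ,
        0.00281359]), 'tau': array([ 1.04960527e-03, -5.32643902e+01, -3.53282189e+01,  7.09350617e-02,
        2.35048105e-02, -6.91893024e-05]), 'ee_pos': array([ 0.13698364, -0.53246016,  0.20495602]), 'eef_rot': array([-3.14063460e+00, -7.38120471e-05,  2.51759150e-01]), 'force': array([0.10639329, 0.77567607, 0.15872524]), 'moment': array([ 0.007966 , -0.0223737,  0.0387255]), 'grip_force': 0.0, 'grip_width': 0.09406823020482086} 0.0188
```

View pics/scene0.png

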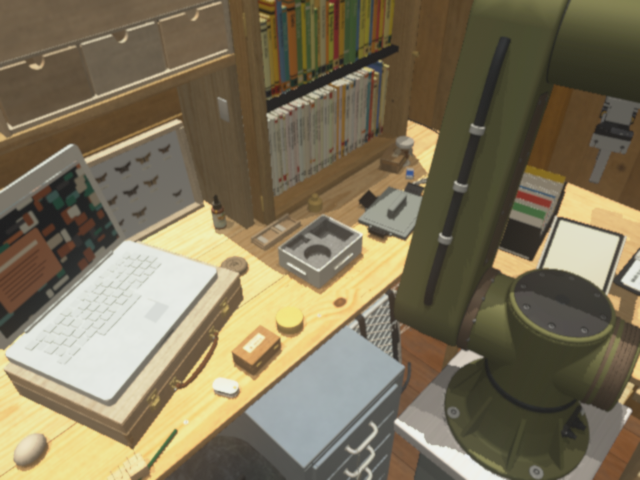

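View pics/top0.png

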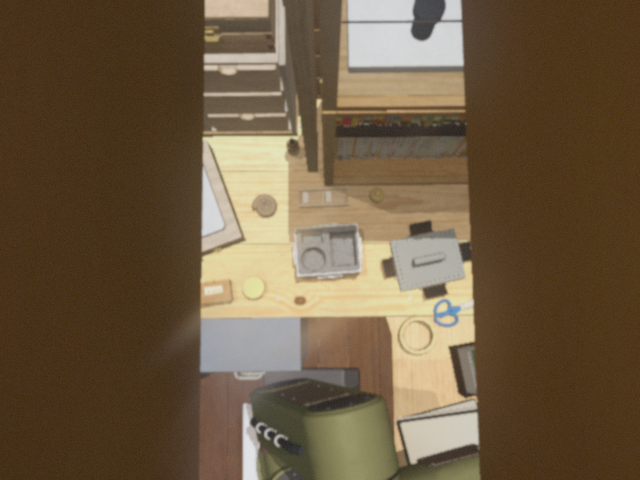

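The scene view shows the box around (320,248), lid (395,210), tin (290,320), pin box (257,348), and a pale rounded object at (226,387) that is probably the loupe. In the top view, the box is at (327,250), lid (428,260), tin (253,288) and pin box (215,292).

```bash
cat > h.py <<'E'
import numpy as np, cv2
from station import ctrl
def cam(n):
    m=ctrl.camera_model(n);R=cv2.Rodrigues(m["rvec"])[0];return m["intrinsics"],R,m["tvec"]
def ray(n,px,z):
    K,R,t=cam(n);px=np.atleast_2d(np.array(px,float));d=(R.T@np.linalg.inv(K)@np.c_[px,np.ones(len(px))].T).T
    c=-R.T@t;s=(z-c[2])/d[:,2];return c+s[:,None]*d
def proj(n,p):
    m=ctrl.camera_model(n);return cv2.projectPoints(np.atleast_2d(np.array(p,float)),m["rvec"],m["tvec"],m["intrinsics"],None)[0][:,0]
def grab(n): return np.ascontiguousarray(ctrl.camera(n)[:,:,::-1])
def crop(im,x0,y0,x1,y1,k,f): cv2.imwrite(f,cv2.resize(im[y0:y1,x0:x1],None,fx=k,fy=k,interpolation=cv2.INTER_CUBIC))
E
python3 - <<'E'
from h import *
a=cv2.imread("pics/scene0.png");b=cv2.imread("pics/top0.png")
crop(a,200,180,400,410,2.6,"pics/s1.png");crop(b,198,180,478,320,2.85,"pics/t1.png")
for n in("scene","top"):
    K,R,t=cam(n);print(n,-R.T@t)
print(ray("top",[[327,250],[428,260],[253,288],[215,292]],0.04).round(3), ray("scene",[[290,320],[257,348],[226,387]],0.02).round(3))
E
```

```text
scene [-0.11749333  0.62078253  0.87771982]
top [ 0.38959995 -0.0607142   1.52053943]
[[ 0.539 -0.063  0.04 ]
 [ 0.51  -0.325  0.04 ]
 [ 0.443  0.128  0.04 ]
 [ 0.434  0.226  0.04 ]] [[0.442 0.135 0.02 ]
 [0.437 0.231 0.02 ]
 [0.411 0.331 0.02 ]]
```

View pics/s1.png

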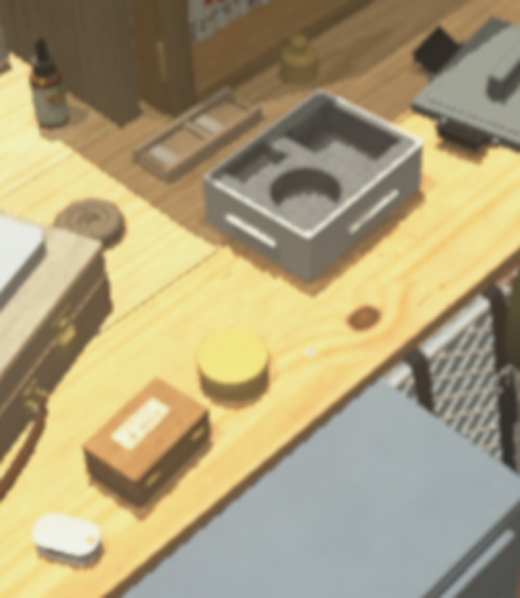

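View pics/t1.png

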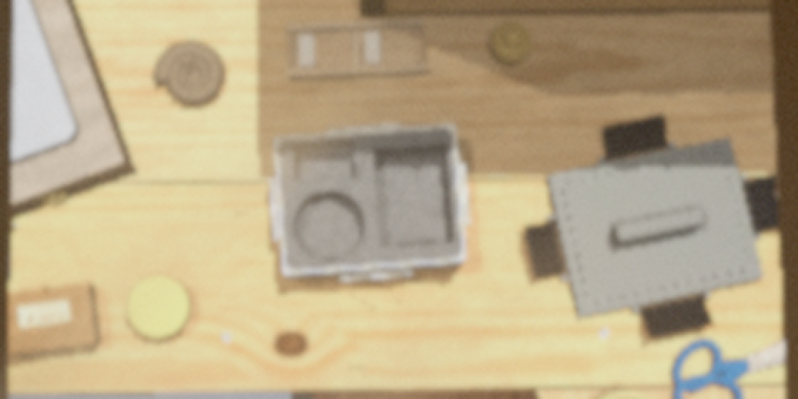

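```bash
python3 - <<'E'
from h import *
a=cv2.imread("pics/scene0.png");b=cv2.imread("pics/top0.png")
S=lambda p:np.array(p)/2.6+[200,180]-.3
T=lambda p:np.array(p)/2.85+[198,180]-.3
def quad(P,name):
    c=P.mean(0);e=[np.linalg.norm(P[i]-P[i-1]) for i in range(4)]
    d=(P[1]-P[0]+P[2]-P[3]);print(name,"c",c.round(4),"edges",np.round(e,4),"dir01",round(float(np.arctan2(d[1],d[0])),3))
quad(ray("top",T([[276,142],[457,126],[465,262],[283,275]]),.058),"box top")
quad(ray("scene",S([[207,178],[322,94],[421,147],[310,238]]),.058),"box scene")
quad(ray("scene",S([[86,447],[158,379],[209,411],[137,483]]),.036),"pin scene")
quad(ray("top",T([[549,176],[730,140],[762,276],[580,317]]),.014),"lid top")
quad(ray("top",T([[611,228],[702,206],[706,222],[615,246]]),.036),"handle top")
hs=cv2.cvtColor(a,cv2.COLOR_BGR2HSV)
def big(m,x0,y0,x1,y1,tag):
    z=np.zeros_like(m);z[y0:y1,x0:x1]=m[y0:y1,x0:x1]
    c=max(cv2.findContours(z,0,1)[0],key=cv2.contourArea);print(tag,cv2.contourArea(c),cv2.boundingRect(c));return c[:,0].astype(float)
# loupe: low sat
m=((hs[...,1]<90)).astype(np.uint8)*255
c=big(m,205,368,245,405,"loupe");print(hs[380:400:3,210:244:3,1]);print(hs[380:400:3,210:244:3,2])
# tin top
ht=cv2.cvtColor(b,cv2.COLOR_BGR2HSV)
print(hs[320,275:305:2],ht[288,238:268:2])
E
```

```text
box top c [ 0.5371 -0.065   0.058 ] edges [0.1204 0.1643 0.1233 0.1635] dir01 -1.502
box scene c [ 0.5351 -0.0594  0.058 ] edges [0.12   0.1578 0.1195 0.155 ] dir01 -1.52
pin scene c [0.4336 0.2331 0.036 ] edges [0.0527 0.0817 0.0526 0.0825] dir01 -1.448
lid top c [ 0.5143 -0.3287  0.014 ] edges [0.1333 0.1724 0.1294 0.1727] dir01 -1.374
handle top c [ 0.5138 -0.3278  0.036 ] edges [0.0168 0.0859 0.015  0.0863] dir01 -1.335
loupe 427.0 (211, 373, 30, 24)
[[106  79  18  16  17  17  21  34  62 110 104  88]
 [ 98  26  15  15  15  15  15  15  16  34  91  88]
 [ 95  20  14  13  13  13  13  13  62  27 104 104]
 [101  84  17  12  10  11  11  11  21  39 120 115]
 [109 104  59  53  38  24  14  12  30  72 128 114]
 [ 90  90 116 118  91  67  55  53  60 117 115 114]
 [ 88 104 112 100  90  95 118 120 128 118 115 115]]
[[241 241 241 241 241 241 241 241 241 241 241 241]
 [241 241 241 241 241 241 241 241 241 241 241 241]
 [241 240 242 241 242 242 242 241 240 236 240 241]
 [241 231 226 238 241 242 242 242 235 182 231 241]
 [241 234 159 126 142 199 226 229 184 124 219 241]
 [241 240 230 177 171 160 154 134 135 157 240 241]
 [241 241 241 240 238 232 197 206 207 237 241 241]]
[[ 22 119 234]
 [ 25 120 236]
 [ 27 112 241]
 [ 27 112 241]
 [ 27 112 241]
 [ 27 111 241]
 [ 27 112 241]
 [ 27 112 242]
 [ 27 112 241]
 [ 27 112 242]
 [ 27 112 241]
 [ 27 113 241]
 [ 26 115 241]
 [ 23 128 220]
 [ 17 128 207]] [[ 23  71 227]
 [ 23  72 226]
 [ 24  78 220]
 [ 27  75 224]
 [ 28  74 226]
 [ 28  72 227]
 [ 28  73 227]
 [ 28  72 228]
 [ 28  73 228]
 [ 29  70 228]
 [ 29  72 228]
 [ 29  74 228]
 [ 29  72 227]
 [ 24  87 208]
 [ 18  90 218]]
```

```bash
cat >> h.py <<'E'
def edgefit(n,im,c,yaw,hx,hy,z,ch,r=.008,skip=.35,sign=0):
    """fit the 4 edges of a rectangle (centre c, yaw, half sizes) at height z; returns per side offset (m, outward) and angle"""
    im=im[...,ch].astype(np.float32) if im.ndim==3 else im.astype(np.float32);out={}
    R=np.array([[np.cos(yaw),-np.sin(yaw)],[np.sin(yaw),np.cos(yaw)]]);k=np.arange(-r,r+1e-9,.0004)
    for nm,nv,tv,h,l in(("+x",[1,0],[0,1],hx,hy),("-x",[-1,0],[0,1],hx,hy),("+y",[0,1],[1,0],hy,hx),("-y",[0,-1],[1,0],hy,hx)):
        S=[s for s in np.linspace(-.9,.9,37) if abs(s)>skip];pts=[]
        for s in S:
            w=np.array(nv)*(h+k)[:,None]+np.array(tv)*s*l
            p=proj(n,np.c_[c[:2]+w@R.T,np.full(len(k),z)]).astype(np.float32)
            v=cv2.remap(im,p[None,:,0],p[None,:,1],cv2.INTER_CUBIC)[0];g=np.gradient(cv2.GaussianBlur(v[:,None],(1,9),2)[:,0])
            g=np.abs(g) if sign==0 else g*sign; j=g.argmax()
            pts.append((s*l,k[j]))
        pts=np.array(pts);q=np.polyfit(*pts.T,1)
        for _ in range(3):
            e=abs(pts[:,1]-np.polyval(q,pts[:,0]));q=np.polyfit(*pts[e<=max(np.median(e)*2,5e-4)].T,1)
        out[nm]=(round(float(q[1])*1e3,2),round(float(q[0]),3),round(float(np.median(e))*1e3,2))
    return out
E
python3 - <<'E'
from h import *
a=cv2.imread("pics/scene0.png");b=cv2.imread("pics/top0.png")
hs=cv2.cvtColor(a,cv2.COLOR_BGR2HSV);ht=cv2.cvtColor(b,cv2.COLOR_BGR2HSV)
for n,im in(("top",b),("scene",a)):
    for nm,g in(("gray",cv2.cvtColor(im,6)),("sat",cv2.cvtColor(im,cv2.COLOR_BGR2HSV)[...,1])):
        print(n,nm,"box",edgefit(n,g,[.536,-.063],.06,.063,.083,.058,None))
        print(n,nm,"boxinner(sign)",edgefit(n,g,[.536,-.063],.06,.063,.083,.058,None,sign=-1 if nm=="gray" else 1))
g=hs[...,1];print("pin",edgefit("scene",cv2.cvtColor(a,6),[.4336,.2331],.123,.0275,.042,.036,None,skip=0.3,r=.006))
def cont(m,x0,y0,x1,y1):
    z=np.zeros_like(m);z[y0:y1,x0:x1]=m[y0:y1,x0:x1];return max(cv2.findContours(z,0,1)[0],key=cv2.contourArea)[:,0].astype(float)
for n,h,bx in(("scene",hs,(270,300,310,340)),("top",ht,(235,270,275,305))):
    m=((h[...,0]>=26)&(h[...,0]<36)&(h[...,1]>50)).astype(np.uint8)*255
    c=cont(m,*bx);w=ray(n,c,.026)[:,:2].astype(np.float32);print(n,"tin",cv2.minEnclosingCircle(w),cv2.fitEllipse(w))
m=((hs[...,1]<50)&(hs[...,2]>195)).astype(np.uint8)*255
w=ray("scene",cont(m,205,368,245,405),.016)[:,:2];print("loupe",cv2.minAreaRect((w*1000).astype(np.float32)))
E
```

```text
top gray box {'+x': (-2.0, -0.008, 0.47), '-x': (-2.3, 0.003, 0.3), '+y': (-1.05, -0.056, 2.73), '-y': (-4.35, 0.004, 0.91)}
top gray boxinner(sign) {'+x': (4.92, -0.004, 0.71), '-x': (-2.3, 0.003, 0.3), '+y': (-0.68, 0.008, 0.44), '-y': (2.2, -0.002, 0.67)}
top sat box {'+x': (4.08, -0.001, 0.42), '-x': (-0.28, 0.005, 0.35), '+y': (0.02, 0.003, 0.48), '-y': (2.29, 0.004, 0.44)}
top sat boxinner(sign) {'+x': (4.08, -0.001, 0.42), '-x': (-0.28, 0.005, 0.35), '+y': (0.02, 0.003, 0.48), '-y': (2.29, 0.004, 0.44)}
scene gray box {'+x': (-1.33, -0.001, 0.4), '-x': (-2.97, 0.005, 0.28), '+y': (1.37, 0.003, 0.31), '-y': (-6.04, -0.006, 0.28)}
scene gray boxinner(sign) {'+x': (5.51, -0.006, 0.18), '-x': (-2.93, 0.007, 0.25), '+y': (1.28, 0.001, 0.2), '-y': (1.65, -0.015, 0.49)}
scene sat box {'+x': (4.04, 0.006, 0.44), '-x': (-2.84, -0.004, 1.64), '+y': (2.46, 0.011, 0.55), '-y': (0.45, 0.014, 0.4)}
scene sat boxinner(sign) {'+x': (4.04, 0.006, 0.44), '-x': (-2.84, -0.004, 1.64), '+y': (2.46, 0.011, 0.55), '-y': (0.45, 0.014, 0.4)}
pin {'+x': (2.63, 0.009, 0.34), '-x': (-2.93, -0.005, 0.29), '+y': (-0.23, -0.002, 0.25), '-y': (0.49, 0.016, 0.2)}
scene tin ((0.45164987444877625, 0.12570683658123016), 0.03372584283351898) ((0.44992998242378235, 0.1293283998966217), (0.05021808668971062, 0.06090527027845383), 41.33784484863281)
top tin ((0.445785254240036, 0.1295948624610901), 0.02708600088953972) ((0.44561389088630676, 0.12973900139331818), (0.0510130301117897, 0.05241762474179268), 165.101318359375)
loupe ((418.82220458984375, 327.83062744140625), (49.07411193847656, 28.48288345336914), 28.116548538208008)
```

```bash
cat >> h.py <<'E'
def circfit(n,g,c,r0,z,r=.008,sign=0):
    g=g.astype(np.float32);k=np.arange(-r,r+1e-9,.0004);P=[]
    for th in np.linspace(0,2*np.pi,60,endpoint=False):
        u=np.array([np.cos(th),np.sin(th)]);w=np.asarray(c)[:2]+u*(r0+k)[:,None]
        p=proj(n,np.c_[w,np.full(len(k),z)]).astype(np.float32)
        v=cv2.remap(g,p[None,:,0],p[None,:,1],cv2.INTER_CUBIC)[0];d=np.gradient(cv2.GaussianBlur(v[:,None],(1,9),2)[:,0])
        d=abs(d) if sign==0 else d*sign;P.append(w[d.argmax()])
    P=np.array(P);m=np.ones(len(P),bool)
    for _ in range(5):
        A=np.c_[2*P,np.ones(len(P))];s=np.linalg.lstsq(A[m],(P[m]**2).sum(1),rcond=None)[0];R=np.sqrt(s[2]+s[0]**2+s[1]**2)
        e=abs(np.linalg.norm(P-s[:2],axis=1)-R);m=e<=max(2*np.median(e),6e-4)
    return s[:2].round(4),round(float(R),4),round(float(np.median(e)),4),int(m.sum())
E
python3 - <<'E'
from h import *
a=cv2.imread("pics/scene0.png");b=cv2.imread("pics/top0.png");G={"scene":cv2.cvtColor(a,6),"top":cv2.cvtColor(b,6)}
B=np.array([.5395,-.0636]);y=.065;R=np.array([[np.cos(y),-np.sin(y)],[np.sin(y),np.cos(y)]])
T=lambda p:np.array(p)/2.85+[198,180]-.3
for nm,p in(("tin",[330,224]),("pin",[412,199]),("loupe",[325,165])):print(nm,((ray("top",T([p]),.057)[0,:2]-B)@R).round(4))
for n in G:
    for gs in(0,1):
        print(n,gs,"pockT",circfit(n,G[n],B+R@[-.02,.037],.0315,.057,r=.01,sign=gs))
        print(n,gs,"pockP",edgefit(n,G[n],B+R@[0,-.04],y,.0445,.033,.057,None,skip=.1,r=.009,sign=gs))
        print(n,gs,"pockL",edgefit(n,G[n],B+R@[.033,.04],y,.01625,.0275,.057,None,skip=.1,r=.009,sign=gs))
    for ch in(0,1,2): 
        im=(a if n=="scene" else b);hh=cv2.cvtColor(im,cv2.COLOR_BGR2HSV)[...,ch] if ch<2 else im[...,0]
        print(n,ch,"tin",circfit(n,hh,[.447,.1295],.029,.026,r=.009))
cv2.imwrite("pics/x.png",cv2.resize(np.hstack([a[205:295,270:370],b[210:290,280:380][:80].copy() if 0 else cv2.resize(b[215:285,285:370],(100,90))]),None,fx=4,fy=4,interpolation=cv2.INTER_CUBIC))
E
```

```text
tin [-0.0204  0.0364]
pin [-0.0035 -0.0389]
loupe [0.0332 0.037 ]
scene 0 pockT (array([ 0.5164, -0.0261]), 0.0311, 0.0004, 36)
scene 0 pockP {'+x': (-0.32, -0.012, 0.84), '-x': (-0.55, 0.03, 0.85), '+y': (-0.43, 0.057, 1.79), '-y': (0.41, -0.044, 1.68)}
scene 0 pockL {'+x': (7.37, 0.002, 0.04), '-x': (2.45, 0.387, 2.17), '+y': (3.02, -0.434, 1.61), '-y': (0.3, -0.062, 0.63)}
scene 1 pockT (array([ 0.5165, -0.0261]), 0.0311, 0.0004, 36)
scene 1 pockP {'+x': (-0.32, -0.012, 0.84), '-x': (-0.61, 0.033, 0.69), '+y': (-1.31, 0.087, 1.38), '-y': (0.41, -0.044, 1.68)}
scene 1 pockL {'+x': (7.37, 0.002, 0.04), '-x': (-6.71, -0.074, 0.51), '+y': (3.02, -0.434, 1.61), '-y': (0.3, -0.062, 0.63)}
scene 0 tin (array([0.447 , 0.1322]), 0.028, 0.0005, 45)
scene 1 tin (array([0.4489, 0.1312]), 0.0286, 0.0009, 44)
scene 2 tin (array([0.4481, 0.132 ]), 0.0295, 0.0008, 47)
top 0 pockT (array([ 0.5133, -0.027 ]), 0.0333, 0.001, 39)
top 0 pockP {'+x': (0.16, 0.007, 0.42), '-x': (1.32, -0.024, 1.18), '+y': (0.48, -0.007, 0.92), '-y': (3.42, 0.002, 2.0)}
top 0 pockL {'+x': (7.35, -0.0, 0.06), '-x': (7.31, -0.003, 0.21), '+y': (-1.48, -0.147, 0.32), '-y': (-0.3, 0.291, 0.57)}
top 1 pockT (array([ 0.5141, -0.0272]), 0.0327, 0.0006, 44)
top 1 pockP {'+x': (0.19, 0.009, 0.48), '-x': (1.16, -0.028, 0.99), '+y': (0.56, -0.014, 0.72), '-y': (3.45, 0.0, 1.95)}
top 1 pockL {'+x': (7.35, -0.0, 0.06), '-x': (-1.28, 0.047, 1.28), '+y': (-1.48, -0.147, 0.32), '-y': (3.27, -0.012, 0.36)}
top 0 tin (array([0.4457, 0.1297]), 0.0285, 0.0005, 53)
top 1 tin (array([0.4458, 0.1295]), 0.0272, 0.0007, 42)
top 2 tin (array([0.4456, 0.1298]), 0.0271, 0.0005, 42)
```

View pics/x.png

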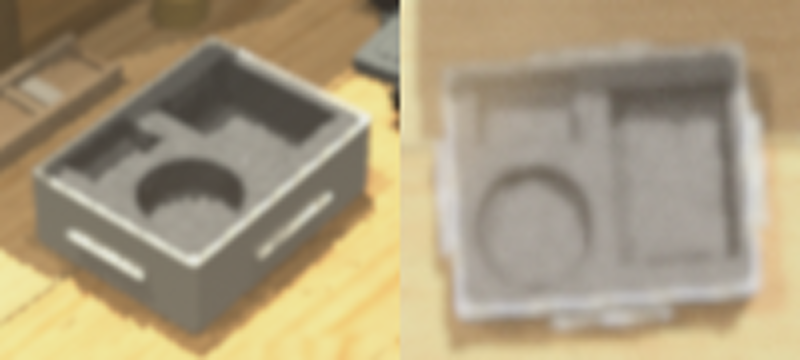

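The pockets are clear: tin at (190,190) left pane, loupe at (105,150), pin box at (250,105). I still need the loupe pocket edges, so I'll take brightness profiles.

```bash
python3 - <<'E'
from h import *
a=cv2.imread("pics/scene0.png");b=cv2.imread("pics/top0.png");G={"scene":cv2.cvtColor(a,6),"top":cv2.cvtColor(b,6)}
B=np.array([.5395,-.0636]);y=.065;R=np.array([[np.cos(y),-np.sin(y)],[np.sin(y),np.cos(y)]])
def prof(n,L):
    w=B+np.array(L)@R.T;p=proj(n,np.c_[w,np.full(len(w),.057)]).astype(np.float32)
    return cv2.remap(G[n].astype(np.float32),p[None,:,0],p[None,:,1],1)[0].round().astype(int)
k=np.arange(0,.068,.002)
print("x mm",(k*1e3).astype(int))
for n in G:
    for yy in(.025,.035,.045,.055): print(n,yy,prof(n,[(x,yy) for x in k]))
k=np.arange(0,.088,.002);print("y mm",(k*1e3).astype(int))
for n in G:
    for xx in(.03,.036,.042): print(n,xx,prof(n,[(xx,v) for v in k]))
k=np.arange(-.08,0.0,.002);print("y mm",(k*1e3).astype(int))
for n in G:
    for xx in(-.02,0,.02): print(n,xx,prof(n,[(xx,v) for v in k]))
E
```

```text
x mm [ 0  2  4  6  8 10 12 14 16 18 20 22 24 26 28 30 32 34 36 38 40 42 44 46
 48 50 52 54 56 58 60 62 64 66]
scene 0.025 [ 76  82  92 105 120 134 144 149 151 147 135 116  99  91  86  87  86  84
  85  84  82  77  72  69  68  70  74  82  93 108 127 141 146 146]
scene 0.035 [ 72  72  75  81  94 115 134 149 157 159 157 154 151 141 126 113 105 101
  98  93  86  78  73  70  69  70  74  81  93 107 125 140 148 146]
scene 0.045 [ 73  74  76  81  94 117 137 151 155 156 155 154 152 147 131 114 103  99
  96  92  86  79  74  71  70  72  78  86  96 110 128 141 147 144]
scene 0.055 [ 72  74  87 107 129 142 150 153 154 154 155 156 156 154 140 123 108 101
  97  92  85  78  73  71  70  72  75  83  94 108 128 141 146 144]
top 0.025 [114 107 109 118 135 147 154 158 161 160 160 160 160 162 163 163 161 158
 148 138 131 126 124 124 122 119 119 123 133 146 160 166 167 165]
top 0.035 [143 128 114 107 122 139 154 164 166 165 163 160 161 164 165 164 163 161
 154 145 134 131 130 129 128 127 127 131 138 149 158 164 165 161]
top 0.045 [134 118 110 114 127 143 156 162 164 163 161 163 164 165 166 168 169 167
 163 
[... 2002 characters left out ...]
154 155]
scene 0.02 [182 176 161 144 125 105  87  76  71  70  70  70  70  70  71  71  69  68
  67  67  68  68  69  69  70  70  70  70  69  69  69  68  69  68  70  74
  90 111 130 145]
top -0.02 [200 180 158 138 121 111 116 131 144 153 156 156 158 160 161 163 163 164
 164 162 162 163 163 162 164 163 161 160 162 160 161 161 158 154 150 149
 151 154 159 163]
top 0 [202 182 162 142 122 114 123 139 154 159 161 162 163 164 163 163 164 164
 164 165 165 165 165 165 163 161 160 161 162 162 160 158 151 149 148 147
 148 154 159 161]
top 0.02 [192 172 154 138 122 114 118 134 150 159 164 165 163 162 161 159 156 154
 154 156 158 159 160 161 161 162 162 161 160 163 161 158 153 148 146 144
 147 153 159 160]
```

```bash
python3 - <<'E'
from h import *
a=cv2.imread("pics/scene0.png");b=cv2.imread("pics/top0.png")
A=cv2.resize(a[205:255,272:322],(390,390),interpolation=cv2.INTER_CUBIC);Bm=cv2.resize(b[215:255,290:330],(390,390),interpolation=cv2.INTER_CUBIC)
f=lambda i,g:np.clip(255*(i/255.)**g,0,255).astype(np.uint8)
B=np.array([.5395,-.0636]);y=.065;R=np.array([[np.cos(y),-np.sin(y)],[np.sin(y),np.cos(y)]])
c=np.array([.034,.039])
q=np.array([[-16.25,-27.5],[16.25,-27.5],[16.25,27.5],[-16.25,27.5]])/1e3+c
A=f(A,.7);Bm=f(Bm,1.6)
for n,im,o,k in(("scene",A,(272,205),7.8),("top",Bm,(290,215),9.75)):
    for d in q: 
        p=(proj(n,[*(B+R@d),.057])[0]-o+.5)*k-.5;cv2.circle(im,tuple(int(v) for v in p),3,(0,0,255),-1)
cv2.imwrite("pics/l.png",np.hstack([A,Bm]))
E
```

```text
(no output)
```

View pics/l.png

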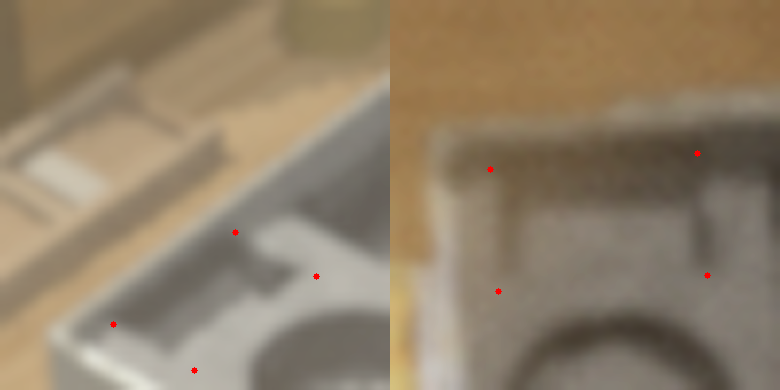

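The loupe pocket lies about 4 mm further +x than my red dots: its near edge is at y≈262 in the right pane and its side walls at 500 and 708. That puts the pockets (box frame) at tin (-.0215,.0385), loupe (.038,.039) and pin box (0,-.0405), with consistent foam margins.

```bash
cat >> h.py <<'E'
from scipy.spatial.transform import Rotation as Ro
def go(x,y,z,yaw):
    o=ctrl.get_obs();Rt=Ro.from_euler("xyz",o["eef_rot"]);d=Rt.inv().apply(np.array([x,y,z])-o["ee_pos"])
    r=(Rt.inv()*Ro.from_euler("xyz",[np.pi,0,yaw])).as_rotvec()
    print("t",round(o["time_s"],1),"ee",o["ee_pos"].round(4),"rpy",o["eef_rot"].round(3),"w",round(o["grip_width"],4),"F",o["force"].round(1),"gf",round(o["grip_force"],1));print("shift",d.round(4),"turn",r.round(3),"q",o["qpos"].round(2))
E
python3 -c "
from h import *
go(.38,-.33,.2,.25)
go(.4467,.1305,.2,1.636)
print(ray('scene',[[240,278],[247,292],[120,462],[222,345]],0.0).round(3),ray('scene',[[240,278]],.06).round(3))"
```

```text
t 0.1 ee [ 0.137  -0.5325  0.205 ] rpy [-3.141 -0.     0.252] w 0.0941 F [0.1 0.8 0.2] gf 0.0
shift [ 0.2858 -0.1355  0.0051] turn [-0.001 -0.     0.002] q [-1.39  0.3   1.52  0.    1.32 -0.07]
t 0.1 ee [ 0.137  -0.5325  0.205 ] rpy [-3.141 -0.     0.252] w 0.0941 F [0.1 0.8 0.2] gf 0.0
shift [ 0.4651 -0.5649  0.0055] turn [-1.000e-03 -1.000e-03 -1.384e+00] q [-1.39  0.3   1.52  0.    1.32 -0.07]
[[ 0.632  0.115 -0.   ]
 [ 0.586  0.133  0.   ]
 [ 0.439  0.544  0.   ]
 [ 0.509  0.266  0.   ]] [[0.581 0.149 0.06 ]]
```

Emit:
{"name": "jog_arm", "arguments": {
  "motion": [
    [0.04,-0.02,0,0,0,0,1],
    [0.04,-0.02,0,0,0,0,1],
    [0.04,-0.02,0,0,0,0,1],
    [0.04,-0.02,0,0,0,0,1],
    [0.04,-0.02,0,0,0,0,1]
  ]
}}

```text
time_s: 0.6
ee_pos: [0.3068, -0.3845, 0.2053]
eef_rot: [-3.141, 0.0, 0.252]
force: [1.1, -0.0, 0.2]
grip_width: 0.094
grip_force: 0.0
```

Emit:
{"name": "jog_arm", "arguments": {
  "motion": [
    [0.04,-0.02,0,0,0,0,1],
    [0.04,-0.02,0,0,0,0,1],
    [0,-0.04,0,0,0,-0.14,1],
    [0,-0.04,0,0,0,-0.14,1],
    [0,0,0,0,0,-0.14,1]
  ]
}}

```text
time_s: 1.1
ee_pos: [0.3471, -0.2485, 0.2052]
eef_rot: [-3.14, -0.0, 0.68]
force: [0.2, -0.9, 0.7]
grip_width: 0.0939
grip_force: 0.0
```

```bash
python3 -c "
from h import *
go(.4467,.1305,.15,1.636)"
```

```text
t 1.1 ee [ 0.3471 -0.2485  0.2052] rpy [-3.14 -0.    0.68] w 0.0939 F [ 0.2 -0.9  0.7] gf 0.0
shift [ 0.3158 -0.232   0.0555] turn [-0.001 -0.001 -0.956] q [-0.71  0.02  1.84  0.    1.28  0.18]
```

Emit:
{"name": "jog_arm", "arguments": {
  "motion": [
    [0,0,0,0,0,-0.14,1],
    [0,0,0,0,0,-0.14,1],
    [0,0,0,0,0,-0.14,1],
    [0,0,0,0,0,-0.14,1],
    [0,0,0,0,0,-0.14,1]
  ]
}}

```text
time_s: 1.6
ee_pos: [0.348, -0.2515, 0.2052]
eef_rot: [-3.141, -0.0, 1.378]
force: [0.1, 0.3, 0.3]
grip_width: 0.094
grip_force: 0.0
```

Emit:
{"name": "jog_arm", "arguments": {
  "motion": [
    [0,0,0,0,0,-0.14,1],
    [0,0,0,0,0,-0.12,1],
    [0.045,0.015,0,0,0,0,1],
    [0.045,0.015,0,0,0,0,1],
    [0.045,0.015,0,0,0,0,1]
  ]
}}

```text
time_s: 2.1
ee_pos: [0.3847, -0.1126, 0.2053]
eef_rot: [-3.141, -0.0, 1.631]
force: [1.2, -0.1, 1.0]
grip_width: 0.0941
grip_force: 0.0
```

Emit:
{"name": "jog_arm", "arguments": {
  "motion": [
    [0.045,0.015,0.01,0,0,0,1],
    [0.045,0.015,0.01,0,0,0,1],
    [0.045,0.015,0.01,0,0,0,1],
    [0.045,0.015,0.01,0,0,0,1],
    [0.045,0.015,0.01,0,0,0,1]
  ]
}}

```text
time_s: 2.6
ee_pos: [0.4459, 0.1171, 0.155]
eef_rot: [3.141, 0.0, 1.632]
force: [0.9, -0.5, -0.2]
grip_width: 0.0942
grip_force: 0.0
```

```bash
python3 -c "
from h import *
go(.4467,.1305,.1,1.636)"
```

```text
t 2.6 ee [0.4459 0.1171 0.155 ] rpy [3.141 0.    1.632] w 0.0942 F [ 0.9 -0.5 -0.2] gf 0.0
shift [0.0133 0.0016 0.055 ] turn [ 0.     0.    -0.004] q [ 0.18  0.15  1.82 -0.    1.16  0.12]
```

Emit:
{"name": "jog_arm", "arguments": {
  "motion": [
    [0.013,0.002,0.045,0,0,0,1],
    [0,0,0.045,0,0,0,1],
    [0,0,0.03,0,0,0,1],
    [0,0,0.019,0,0,0,1],
    [0,0,0,0,0,0,0]
  ],
  "squeeze": 3
}}

```text
time_s: 3.1
ee_pos: [0.4455, 0.1279, 0.0142]
eef_rot: [-3.137, 0.001, 1.632]
force: [0.2, 0.1, 0.6]
grip_width: 0.0891
grip_force: 0.0
```

Emit:
{"name": "jog_arm", "arguments": {
  "motion": [
    [0,0,0,0,0,0,-1],
    [0,0,0,0,0,0,-1],
    [0,0,0,0,0,0,-1],
    [0,0,0,0,0,0,-1],
    [0,0,0,0,0,0,-1]
  ]
}}

```text
time_s: 3.6
ee_pos: [0.4477, 0.1282, 0.0172]
eef_rot: [3.14, -0.0, 1.632]
force: [0.5, -0.9, 4.3]
grip_width: 0.0579
grip_force: 3.1
```

Emit:
{"name": "jog_arm", "arguments": {
  "motion": [
    [0,0,0,0,0,0,-1],
    [0,0,0,0,0,0,0.7],
    [0,0,0,0,0,0,0.7],
    [0,0,0,0,0,0,0.7],
    [0,0,0,0,0,0,0.7]
  ]
}}

```text
time_s: 4.1
ee_pos: [0.447, 0.1281, 0.0163]
eef_rot: [-3.141, 0.0, 1.632]
force: [-0.6, 0.9, 0.3]
grip_width: 0.0798
grip_force: 0.0
```

```bash
python3 -c "
from h import *
go(.4467,.1305,.016,.065)"
```

```text
t 4.1 ee [0.447  0.1281 0.0163] rpy [-3.141  0.     1.632] w 0.0798 F [-0.6  0.9  0.3] gf 0.0
shift [ 0.0024 -0.0001  0.0003] turn [-0.     0.     1.567] q [0.2  0.38 1.92 0.   0.84 0.14]
```

Emit:
{"name": "jog_arm", "arguments": {
  "motion": [
    [0.002,0,0,0,0,0.14,0.7],
    [0,0,0,0,0,0.14,0.7],
    [0,0,0,0,0,0.14,0.7],
    [0,0,0,0,0,0.14,0.7],
    [0,0,0,0,0,0.14,0.7]
  ]
}}

```text
time_s: 4.6
ee_pos: [0.4469, 0.1301, 0.0163]
eef_rot: [-3.141, 0.0, 0.926]
force: [0.2, -0.2, 0.0]
grip_width: 0.08
grip_force: 0.0
```

Emit:
{"name": "jog_arm", "arguments": {
  "motion": [
    [0,0,0,0,0,0.14,0.7],
    [0,0,0,0,0,0.14,0.7],
    [0,0,0,0,0,0.14,0.7],
    [0,0,0,0,0,0.14,0.7],
    [0,0,0,0,0,0.14,0.7]
  ]
}}

```text
time_s: 5.1
ee_pos: [0.4469, 0.1301, 0.0164]
eef_rot: [-3.142, 0.0, 0.226]
force: [0.3, -0.0, -0.6]
grip_width: 0.0799
grip_force: 0.0
```

Emit:
{"name": "jog_arm", "arguments": {
  "motion": [
    [0,0,0,0,0,0.14,0.7],
    [0,0,0,0,0,0.03,0.7],
    [0,0,0,0,0,0,-1],
    [0,0,0,0,0,0,-1],
    [0,0,0,0,0,0,-1]
  ],
  "squeeze": 25
}}

```text
time_s: 5.6
ee_pos: [0.4469, 0.1301, 0.0164]
eef_rot: [3.142, 0.0, 0.063]
force: [0.0, -0.8, -0.6]
grip_width: 0.0598
grip_force: 0.0
```

Emit:
{"name": "jog_arm", "arguments": {
  "motion": [
    [0,0,0,0,0,0,-1],
    [0,0,0,0,0,0,-1],
    [0,0,0,0,0,0,-1],
    [0,0,-0.02,0,0,0,-1],
    [0,0,-0.04,0,0,0,-1]
  ]
}}

```text
time_s: 6.1
ee_pos: [0.4454, 0.1298, 0.0751]
eef_rot: [3.141, 0.005, 0.062]
force: [1.0, 0.1, -0.9]
grip_width: 0.0572
grip_force: 25.0
```

```bash
python3 -c "
from h import *
go(.5155,-.0265,.12,.065)"
```

```text
t 6.1 ee [0.4454 0.1298 0.0751] rpy [3.141 0.005 0.062] w 0.0572 F [ 1.   0.1 -0.9] gf 25.0
shift [ 0.0601  0.1604 -0.0451] turn [ 0.001  0.005 -0.003] q [0.2  0.28 1.89 0.   0.98 1.71]
```

Emit:
{"name": "jog_arm", "arguments": {
  "motion": [
    [0,0,-0.045,0,0,0,-1],
    [0.014,0.04,0,0,0,0,-1],
    [0.015,0.04,0,0,0,0,-1],
    [0.015,0.04,0,0,0,0,-1],
    [0.015,0.04,0,0,0,0,-1]
  ]
}}

```text
time_s: 6.6
ee_pos: [0.5161, -0.0275, 0.1215]
eef_rot: [-3.142, -0.0, 0.062]
force: [0.6, 0.7, -1.5]
grip_width: 0.0569
grip_force: 25.0
```

Emit:
{"name": "jog_arm", "arguments": {
  "motion": [
    [0,0,0,0,0,0,-1],
    [0,0,0,0,0,0,-1]
  ]
}}

```text
time_s: 6.8
ee_pos: [0.5155, -0.0264, 0.121]
eef_rot: [-3.141, 0.001, 0.06]
force: [-0.9, -0.1, -1.5]
grip_width: 0.057
grip_force: 25.0
```

```bash
python3 -c "
from h import *
go(.5155,-.0265,.085,.065)
im=grab('scene');crop(im,230,180,390,340,3.7,'pics/s2.png')
g=cv2.cvtColor(grab('scene'),6)"
```

```text
t 6.8 ee [ 0.5155 -0.0264  0.121 ] rpy [-3.141e+00  1.000e-03  6.000e-02] w 0.057 F [-0.9 -0.1 -1.5] gf 25.0
shift [0.     0.0001 0.036 ] turn [-0.     0.001 -0.005] q [-0.12  0.31  1.71  0.    1.12  1.39]
```

View pics/s2.png

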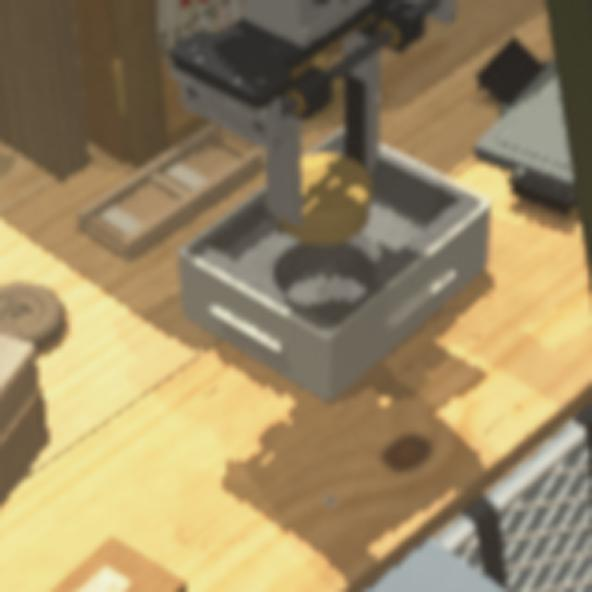

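The tin hangs upright right over its pocket (crop 325,285). I'll lower it now.

Emit:
{"name": "jog_arm", "arguments": {
  "motion": [
    [0,0,0.025,0,0,0,-1],
    [0,0,0.012,0,0,0,-1],
    [0,0,0.007,0,0,0,-1],
    [0,0,0.006,0,0,0,-1],
    [0,0,0,0,0,0,-1]
  ]
}}

```text
time_s: 7.4
ee_pos: [0.5156, -0.0257, 0.0711]
eef_rot: [-3.141, 0.001, 0.062]
force: [-1.0, -0.8, -1.1]
grip_width: 0.0571
grip_force: 25.0
```

Emit:
{"name": "jog_arm", "arguments": {
  "motion": [
    [0,0,0.004,0,0,0,-1],
    [0,0,0.004,0,0,0,-1],
    [0,0,0,0,0,0,-1]
  ]
}}

```text
time_s: 7.7
ee_pos: [0.5156, -0.0259, 0.0631]
eef_rot: [-3.141, 0.0, 0.062]
force: [-0.3, -0.3, -1.7]
grip_width: 0.0572
grip_force: 25.0
```

Emit:
{"name": "jog_arm", "arguments": {
  "motion": [
    [0,0,0.003,0,0,0,-1],
    [0,0,0,0,0,0,-1],
    [0,0,0,0,0,0,0.6],
    [0,0,0,0,0,0,0.6],
    [0,0,0,0,0,0,0.6]
  ]
}}

```text
time_s: 8.2
ee_pos: [0.5158, -0.0259, 0.0606]
eef_rot: [3.142, -0.0, 0.062]
force: [0.2, -0.9, 0.5]
grip_width: 0.0742
grip_force: 0.0
```

Emit:
{"name": "jog_arm", "arguments": {
  "motion": [
    [0,0,-0.04,0,0,0,0.6],
    [0,0,0,0,0,0,-1],
    [0,0,0,0,0,0,-1],
    [0,0,0,0,0,0,-1],
    [0,0,0,0,0,0,-1]
  ]
}}

```text
time_s: 8.7
ee_pos: [0.5153, -0.0259, 0.0996]
eef_rot: [-3.141, 0.001, 0.062]
force: [-0.5, -0.4, -0.6]
grip_width: 0.0467
grip_force: 0.0
```

Emit:
{"name": "jog_arm", "arguments": {
  "motion": [
    [0,0,0,0,0,0,-1],
    [0,0,0,0,0,0,-1],
    [0,0,0,0,0,0,-1],
    [0,0,0,0,0,0,-1],
    [0,0,0.01,0,0,0,-1]
  ]
}}

```text
time_s: 9.2
ee_pos: [0.5164, -0.026, 0.0911]
eef_rot: [3.141, -0.002, 0.062]
force: [0.0, -0.6, -0.2]
grip_width: 0.0068
grip_force: 0.0
```

Emit:
{"name": "jog_arm", "arguments": {
  "motion": [
    [0,0,0.01,0,0,0,-1],
    [0,0,0.006,0,0,0,-1],
    [0,0,0.005,0,0,0,-1],
    [0,0,0.005,0,0,0,-1],
    [0,0,0,0,0,0,-1]
  ]
}}

```text
time_s: 9.7
ee_pos: [0.5155, -0.0259, 0.0638]
eef_rot: [-3.141, 0.001, 0.062]
force: [0.4, -0.9, -0.1]
grip_width: 0.0004
grip_force: 0.0
```

Emit:
{"name": "jog_arm", "arguments": {
  "motion": [
    [0,0,0.003,0,0,0,-1],
    [0,0,0.002,0,0,0,-1],
    [0,0,0,0,0,0,-1]
  ]
}}

```text
time_s: 10.0
ee_pos: [0.5157, -0.0259, 0.0593]
eef_rot: [3.142, 0.0, 0.062]
force: [0.5, -0.8, 0.1]
grip_width: 0.0008
grip_force: 0.0
```

Emit:
{"name": "jog_arm", "arguments": {
  "motion": [
    [0,0,0.001,0,0,0,-1],
    [0,0,0.001,0,0,0,-1],
    [0,0,0,0,0,0,-1]
  ]
}}

```text
time_s: 10.3
ee_pos: [0.5157, -0.0259, 0.0574]
eef_rot: [-3.142, 0.0, 0.062]
force: [0.4, 0.1, 0.1]
grip_width: 0.0002
grip_force: 0.0
```

Emit:
{"name": "jog_arm", "arguments": {
  "motion": [
    [0,0,0.001,0,0,0,-1],
    [0,0,0,0,0,0,-1]
  ]
}}

```text
time_s: 10.5
ee_pos: [0.5159, -0.0259, 0.0572]
eef_rot: [3.141, -0.0, 0.062]
force: [-5.3, 0.3, 10.1]
grip_width: 0.0007
grip_force: 5.0
```

```bash
python3 -c "
from h import *
go(.5155,-.0265,.085,.065)
im=grab('scene');crop(im,230,180,390,340,3.7,'pics/s2.png')"
```

```text
t 10.5 ee [ 0.5159 -0.0259  0.0572] rpy [ 3.141 -0.     0.062] w 0.0007 F [-5.3  0.3 10.1] gf 5.0
shift [-0.0004  0.0005 -0.0278] turn [ 0.    -0.    -0.003] q [-0.12  0.4   1.76 -0.    0.98  1.39]
```

View pics/s2.png

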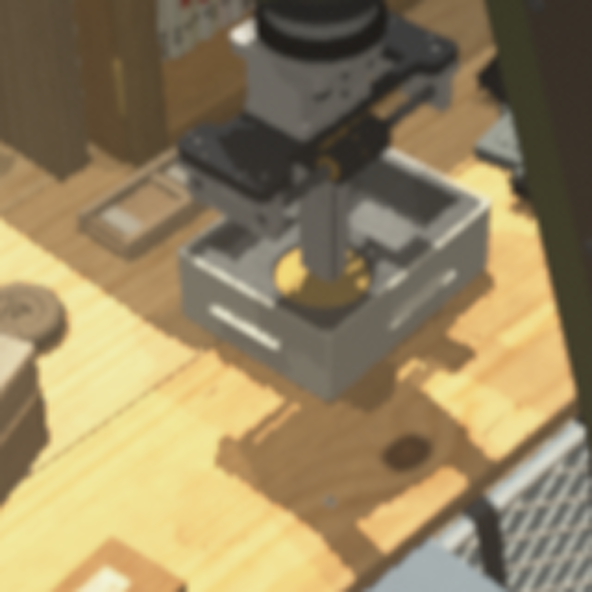

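The tin sits flush with the foam. I'll press 1 mm more to confirm it is on the floor, then go to the pin box.

Emit:
{"name": "jog_arm", "arguments": {
  "motion": [
    [0,0,0.0008,0,0,0,-1],
    [0,0,0,0,0,0,-1]
  ]
}}

```text
time_s: 10.75
ee_pos: [0.5159, -0.0259, 0.0571]
eef_rot: [3.141, -0.001, 0.062]
force: [-9.3, 1.0, 18.9]
grip_width: 0.0004
grip_force: 9.8
```

Emit:
{"name": "jog_arm", "arguments": {
  "motion": [
    [0,0,-0.04,0,0,0,-1],
    [0,0,-0.05,0,0,0,-1],
    [0,-0.045,-0.05,0,0,0,1],
    [-0.01,-0.045,0,0,0,0,1],
    [-0.01,-0.045,0,0,0,0,1]
  ]
}}

```text
time_s: 11.25
ee_pos: [0.4881, 0.0972, 0.184]
eef_rot: [-3.141, -0.002, 0.061]
force: [0.6, 0.4, -0.0]
grip_width: 0.021
grip_force: 0.0
```

```bash
cat >> h.py <<'E'
def conts(h,f,bx,amin=100):
    m=f(h).astype(np.uint8)*255;z=np.zeros_like(m);x0,y0,x1,y1=bx;z[y0:y1,x0:x1]=m[y0:y1,x0:x1]
    return [c[:,0].astype(float) for c in cv2.findContours(z,0,1)[0] if cv2.contourArea(c)>amin]
def pinloupe():
    a=grab("scene");g=cv2.cvtColor(a,6);hs=cv2.cvtColor(a,40);cv2.imwrite("pics/last.png",a)
    print("pin",edgefit("scene",g,[.4364,.2330],.115,.0275,.042,.036,None,skip=.3,r=.008))
    for c in conts(hs,lambda h:(h[...,1]<50)&(h[...,2]>195),(195,360,260,415)):
        print("loupe",cv2.minAreaRect((ray("scene",c,.016)[:,:2]*1000).astype(np.float32)))
E
python3 -c "
from h import *
pinloupe();go(.4364,.233,.15,1.686)
b=grab('top');print(circfit('top',cv2.cvtColor(b,40)[...,0],[.5155,-.0265],.029,.057,r=.009));a=cv2.imread('pics/last.png');print(circfit('scene',cv2.cvtColor(a,40)[...,1],[.5155,-.0265],.029,.057,r=.009))"
```

```text
pin {'+x': (-0.06, -0.002, 0.13), '-x': (1.73, -0.066, 1.02), '+y': (0.87, 0.053, 0.7), '-y': (0.16, 0.001, 0.21)}
loupe ((418.7225036621094, 328.0140075683594), (49.058921813964844, 28.32842254638672), 29.37155532836914)
t 11.3 ee [0.4861 0.1023 0.1834] rpy [-3.14e+00 -1.00e-03  6.40e-02] w 0.0253 F [-1.3  4.1  0.2] gf 0.0
shift [-0.0412 -0.1335  0.0336] turn [-1.000e-03 -2.000e-03 -1.622e+00] q [0.13 0.2  1.7  0.   1.24 1.64]
(array([ 0.5155, -0.0264]), 0.0316, 0.0005, 48)
(array([ 0.5155, -0.0236]), 0.0307, 0.0002, 55)
```

Emit:
{"name": "jog_arm", "arguments": {
  "motion": [
    [-0.01,-0.045,0,0,0,0,1],
    [-0.01,-0.045,0,0,0,0,1],
    [-0.015,-0.04,0,0,0,0,1],
    [0,0,0,0,0,-0.14,1],
    [0,0,0,0,0,-0.14,1]
  ]
}}

```text
time_s: 11.85
ee_pos: [0.4449, 0.2244, 0.1828]
eef_rot: [3.142, -0.0, 0.349]
force: [-0.6, 0.1, -0.3]
grip_width: 0.069
grip_force: 0.0
```

Emit:
{"name": "jog_arm", "arguments": {
  "motion": [
    [0,0,0,0,0,-0.14,1],
    [0,0,0,0,0,-0.14,1],
    [0,0,0,0,0,-0.14,1],
    [0,0,0,0,0,-0.14,1],
    [0,0,0,0,0,-0.14,1]
  ]
}}

```text
time_s: 12.35
ee_pos: [0.4455, 0.2232, 0.1827]
eef_rot: [3.142, 0.0, 1.047]
force: [0.1, -0.8, -0.2]
grip_width: 0.094
grip_force: 0.0
```

Emit:
{"name": "jog_arm", "arguments": {
  "motion": [
    [0,0,0,0,0,-0.14,1],
    [0,0,0,0,0,-0.14,1],
    [0,0,0,0,0,-0.14,1],
    [0,0,0,0,0,-0.14,1],
    [0,0,0,0,0,-0.08,1]
  ]
}}

```text
time_s: 12.85
ee_pos: [0.4455, 0.2232, 0.1828]
eef_rot: [-3.142, 0.0, 1.687]
force: [0.3, -1.0, 0.0]
grip_width: 0.0942
grip_force: 0.0
```

```bash
python3 -c "
from h import *
go(.4364,.233,.1,1.686)"
```

```text
t 12.8 ee [0.4455 0.2232 0.1828] rpy [-3.142  0.     1.687] w 0.0942 F [ 0.3 -1.   0. ] gf 0.0
shift [ 0.0108 -0.0079  0.0828] turn [-0.     0.     0.001] q [ 0.39  0.21  1.69 -0.    1.24  0.27]
```

Emit:
{"name": "jog_arm", "arguments": {
  "motion": [
    [0.011,-0.008,0.04,0,0,0,1],
    [0,0,0.05,0,0,0,1],
    [0,0,0.04,0,0,0,1],
    [0,0,0.03,0,0,0,1],
    [0,0,0,0,0,0,-1]
  ],
  "squeeze": 30
}}

```text
time_s: 13.35
ee_pos: [0.4343, 0.2324, 0.0196]
eef_rot: [-3.135, 0.002, 1.682]
force: [-0.3, 0.0, 0.0]
grip_width: 0.0894
grip_force: 0.0
```

Emit:
{"name": "jog_arm", "arguments": {
  "motion": [
    [0,0,0,0,0,0,-1],
    [0,0,0,0,0,0,-1],
    [0,0,0,0,0,0,-1],
    [0,0,0,0,0,0,-1],
    [0,0,0,0,0,0,-1]
  ]
}}

```text
time_s: 13.85
ee_pos: [0.4367, 0.2339, 0.0238]
eef_rot: [3.14, -0.0, 1.682]
force: [0.4, -1.2, 6.9]
grip_width: 0.0546
grip_force: 30.0
```

Emit:
{"name": "jog_arm", "arguments": {
  "motion": [
    [0,0,0,0,0,0,-1],
    [0,0,0,0,0,0,-1]
  ]
}}

```text
time_s: 14.05
ee_pos: [0.4367, 0.2339, 0.0238]
eef_rot: [3.14, -0.0, 1.682]
force: [-1.1, -0.8, 6.8]
grip_width: 0.055
grip_force: 30.0
```

Emit:
{"name": "jog_arm", "arguments": {
  "motion": [
    [0,0,-0.02,0,0,0,-1],
    [0,0,-0.045,0,0,0,-1],
    [0,0,-0.045,0,0,0,-1],
    [0,0,0,0,0,0.14,-1],
    [0,0,0,0,0,0.14,-1]
  ]
}}

```text
time_s: 14.55
ee_pos: [0.4364, 0.2339, 0.1343]
eef_rot: [3.139, -0.001, 1.396]
force: [-0.2, 0.8, -2.1]
grip_width: 0.0548
grip_force: 30.0
```

Emit:
{"name": "jog_arm", "arguments": {
  "motion": [
    [0,0,0,0,0,0.14,-1],
    [0,0,0,0,0,0.14,-1],
    [0,0,0,0,0,0.14,-1],
    [0,0,0,0,0,0.14,-1],
    [0,0,0,0,0,0.14,-1]
  ]
}}

```text
time_s: 15.05
ee_pos: [0.4358, 0.2337, 0.1329]
eef_rot: [-3.142, 0.0, 0.696]
force: [-1.1, -0.8, -2.0]
grip_width: 0.0548
grip_force: 30.0
```

Emit:
{"name": "jog_arm", "arguments": {
  "motion": [
    [0,0,0,0,0,0.14,-1],
    [0,0,0,0,0,0.14,-1],
    [0,0,0,0,0,0.14,-1],
    [0,0,0,0,0,0.14,-1],
    [0,0,0,0,0,0.077,-1]
  ]
}}

```text
time_s: 15.55
ee_pos: [0.4358, 0.2336, 0.1329]
eef_rot: [3.141, 0.0, 0.059]
force: [0.7, 0.4, -1.6]
grip_width: 0.055
grip_force: 30.0
```

Emit:
{"name": "jog_arm", "arguments": {
  "motion": [
    [0.01,0.043,0,0,0,0,-1],
    [0.01,0.043,0,0,0,0,-1],
    [0.01,0.043,0,0,0,0,-1],
    [0.01,0.043,0,0,0,0,-1],
    [0.01,0.043,0,0,0,0,-1]
  ]
}}

```text
time_s: 16.05
ee_pos: [0.4999, 0.0207, 0.133]
eef_rot: [-3.142, -0.0, 0.065]
force: [1.3, 0.1, -1.9]
grip_width: 0.0546
grip_force: 30.0
```

Emit:
{"name": "jog_arm", "arguments": {
  "motion": [
    [0.01,0.043,0,0,0,0,-1],
    [0.01,0.043,0,0,0,0,-1],
    [0.013,0.043,0,0,0,0,-1],
    [0,0,0,0,0,0,-1]
  ]
}}

```text
time_s: 16.45
ee_pos: [0.5418, -0.1084, 0.1327]
eef_rot: [3.141, -0.0, 0.061]
force: [0.2, -0.2, -2.2]
grip_width: 0.0548
grip_force: 30.0
```

```bash
python3 -c "
from h import *
go(.5421,-.1040,.1,.065)
a=grab('scene');cv2.imwrite('pics/s3.png',a);crop(a,250,160,390,290,4,'pics/s3c.png')"
```

```text
t 16.4 ee [ 0.5418 -0.1084  0.1327] rpy [ 3.141 -0.     0.061] w 0.0548 F [ 0.2 -0.2 -2.2] gf 30.0
shift [ 0.0005 -0.0044  0.0327] turn [ 0.001 -0.    -0.004] q [-0.26  0.37  1.6  -0.    1.17  1.25]
```

View pics/s3c.png

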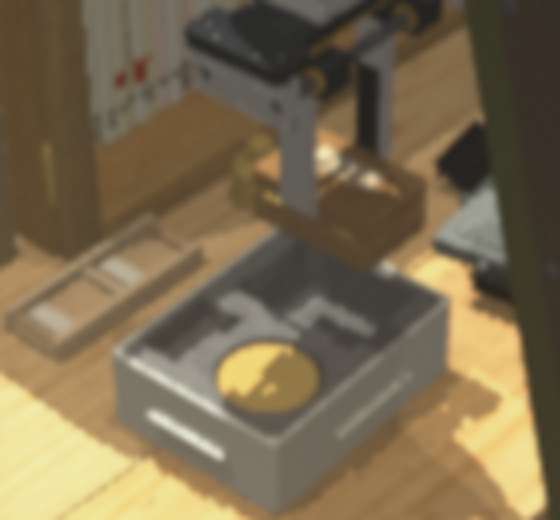

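The pin box is held square above its pocket, which is around (330,290) in the crop. I'll measure its position in the grip and correct for it.

```bash
python3 -c "
from h import *
g=cv2.cvtColor(cv2.imread('pics/s3.png'),6)
print(edgefit('scene',g,[.5418,-.1084],.061,.042,.0275,.1451,None,skip=.35,r=.008))
print(ray('scene',[[250+382/4,160+263/4]],.109))"
```

```text
{'+x': (0.11, -0.206, 1.33), '-x': (6.33, 0.011, 0.41), '+y': (3.97, -0.08, 1.06), '-y': (-2.04, 0.021, 0.69)}
[[ 0.49268977 -0.09567919  0.109     ]]
```

Emit:
{"name": "jog_arm", "arguments": {
  "motion": [
    [0.001,-0.0045,0.02,0,0,-0.003,-1],
    [0,0,0.02,0,0,0,-1],
    [0,0,0.008,0,0,0,-1],
    [0,0,0,0,0,0,-1]
  ]
}}

```text
time_s: 16.9
ee_pos: [0.5412, -0.0987, 0.0841]
eef_rot: [-3.141, 0.002, 0.069]
force: [0.4, 0.1, -2.7]
grip_width: 0.0548
grip_force: 30.0
```

Emit:
{"name": "jog_arm", "arguments": {
  "motion": [
    [0,0,0.005,0,0,0,-1],
    [0,0,0.004,0,0,0,-1],
    [0,0,0,0,0,0,-1]
  ]
}}

```text
time_s: 17.2
ee_pos: [0.5434, -0.0997, 0.0772]
eef_rot: [3.141, -0.004, 0.068]
force: [3.4, 0.5, 3.4]
grip_width: 0.0546
grip_force: 30.0
```

Emit:
{"name": "jog_arm", "arguments": {
  "motion": [
    [0,0,-0.01,0,0,0,-1],
    [-0.0005,0.0042,0,0,0,0.003,-1],
    [0,0,0,0,0,0,-1]
  ]
}}

```text
time_s: 17.5
ee_pos: [0.5417, -0.1044, 0.0862]
eef_rot: [3.141, -0.001, 0.064]
force: [0.6, 0.9, -2.5]
grip_width: 0.0545
grip_force: 30.0
```

Emit:
{"name": "jog_arm", "arguments": {
  "motion": [
    [0,0,0.006,0,0,0,-1],
    [0,0,0.004,0,0,0,-1],
    [0,0,0,0,0,0,-1]
  ]
}}

```text
time_s: 17.8
ee_pos: [0.5421, -0.1039, 0.0756]
eef_rot: [3.141, -0.001, 0.065]
force: [2.9, -0.8, 2.0]
grip_width: 0.0549
grip_force: 30.0
```

Emit:
{"name": "jog_arm", "arguments": {
  "motion": [
    [0,0,0.003,0,0,0,-1],
    [0,0,0,0,0,0,-1]
  ]
}}

```text
time_s: 18.0
ee_pos: [0.5427, -0.1039, 0.0733]
eef_rot: [3.141, -0.003, 0.065]
force: [5.4, 1.9, 5.6]
grip_width: 0.0546
grip_force: 30.0
```

Emit:
{"name": "jog_arm", "arguments": {
  "motion": [
    [0.001,0,0,0,0,0,-1],
    [0,0,0,0,0,0,-1]
  ]
}}

```text
time_s: 18.2
ee_pos: [0.5429, -0.1039, 0.073]
eef_rot: [3.141, -0.001, 0.065]
force: [2.1, 0.2, 5.3]
grip_width: 0.0545
grip_force: 30.0
```

Emit:
{"name": "jog_arm", "arguments": {
  "motion": [
    [0.001,0,0,0,0,0,-1],
    [0,0,0,0,0,0,-1]
  ]
}}

```text
time_s: 18.4
ee_pos: [0.5433, -0.1038, 0.0726]
eef_rot: [-3.142, 0.001, 0.065]
force: [-1.1, -0.7, 3.8]
grip_width: 0.0543
grip_force: 30.0
```

Emit:
{"name": "jog_arm", "arguments": {
  "motion": [
    [0,0,0.002,0,0,0,-1],
    [0,0,0,0,0,0,-1]
  ]
}}

```text
time_s: 18.6
ee_pos: [0.5441, -0.1037, 0.0709]
eef_rot: [3.141, -0.001, 0.065]
force: [1.8, -0.0, 3.2]
grip_width: 0.0551
grip_force: 30.0
```

Emit:
{"name": "jog_arm", "arguments": {
  "motion": [
    [0.0005,0,0.003,0,0,0,-1],
    [0,0,0.002,0,0,0,-1],
    [0,0,0,0,0,0,-1]
  ]
}}

```text
time_s: 18.9
ee_pos: [0.5452, -0.1037, 0.0662]
eef_rot: [3.141, -0.003, 0.065]
force: [5.4, 0.1, 4.3]
grip_width: 0.0545
grip_force: 30.0
```

Emit:
{"name": "jog_arm", "arguments": {
  "motion": [
    [0,0,0.003,0,0,0,-1],
    [0,0,0.002,0,0,0,-1],
    [0,0,0,0,0,0,-1]
  ]
}}

```text
time_s: 19.2
ee_pos: [0.5454, -0.1037, 0.0613]
eef_rot: [3.141, -0.003, 0.065]
force: [6.3, 1.2, 4.9]
grip_width: 0.0545
grip_force: 30.0
```

```bash
python3 -c "
from h import *
go(.5421,-.1040,.1,.065)
a=grab('scene');cv2.imwrite('pics/s4.png',a);crop(a,250,160,390,290,4,'pics/s4c.png')"
```

```text
t 19.2 ee [ 0.5454 -0.1037  0.0613] rpy [ 3.141e+00 -3.000e-03  6.500e-02] w 0.0545 F [6.3 1.2 4.9] gf 30.0
shift [-0.0032  0.0001 -0.0387] turn [ 0.001 -0.003 -0.   ] q [-0.25  0.47  1.65  0.    1.02  1.25]
```

View pics/s4c.png

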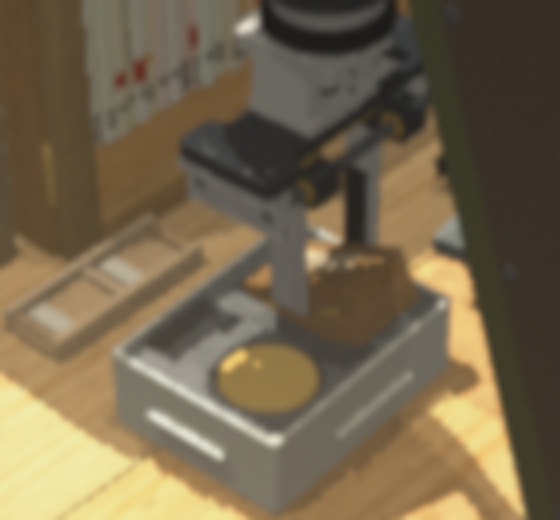

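The pin box has tipped: its -x end is caught on the foam edge at crop (350,330). The scene camera reads about 2 mm high in y near there, which matches a shifted grasp along the long axis. I'll set it level on the bench and re-grasp it with two views.

Emit:
{"name": "jog_arm", "arguments": {
  "motion": [
    [0,0,-0.02,0,0,0,-1],
    [0,0,-0.045,0,0,0,-1],
    [0,0,0,0,0,0,-1],
    [-0.014,-0.042,0,0,0,0,-1],
    [-0.014,-0.042,0,0,0,0,-1]
  ]
}}

```text
time_s: 19.75
ee_pos: [0.5096, -0.0211, 0.1245]
eef_rot: [-3.141, 0.001, 0.063]
force: [0.2, 1.8, -1.8]
grip_width: 0.0545
grip_force: 30.0
```

Emit:
{"name": "jog_arm", "arguments": {
  "motion": [
    [-0.014,-0.042,0,0,0,0,-1],
    [-0.014,-0.042,0,0,0,0,-1],
    [-0.015,-0.042,0,0,0,0,-1],
    [0,0,0.03,0,0,0,-1],
    [0,0,0.03,0,0,0,-1]
  ]
}}

```text
time_s: 20.25
ee_pos: [0.459, 0.1025, 0.0647]
eef_rot: [-3.141, -0.001, 0.067]
force: [0.7, -0.3, -2.9]
grip_width: 0.0545
grip_force: 30.0
```

Emit:
{"name": "jog_arm", "arguments": {
  "motion": [
    [0,0,0.01,0,0,0,-1],
    [0,0,0,0,0,0,-1]
  ]
}}

```text
time_s: 20.45
ee_pos: [0.4587, 0.101, 0.0544]
eef_rot: [3.141, 0.003, 0.065]
force: [0.2, -0.2, -1.0]
grip_width: 0.0549
grip_force: 30.0
```

```bash
python3 -c "
from h import *
go(.46,.10,.03,.065)
a=grab('scene');cv2.imwrite('pics/s5.png',a);b=grab('top');cv2.imwrite('pics/t5.png',b)
A=cv2.resize(a[200:360,200:360],(480,480),interpolation=2);print(proj('top',[.46,.1,.04]),proj('scene',[.46,.1,.04]));cv2.imwrite('pics/c5.png',A)"
```

```text
t 20.4 ee [0.4587 0.101  0.0544] rpy [3.141e+00 3.000e-03 6.500e-02] w 0.0549 F [ 0.2 -0.2 -1. ] gf 30.0
shift [0.0013 0.0011 0.0244] turn [ 0.     0.003 -0.   ] q [0.14 0.32 1.89 0.   0.94 1.64]
[[264.00899761 281.36597759]] [[295.30904914 300.18428235]]
```

View pics/c5.png

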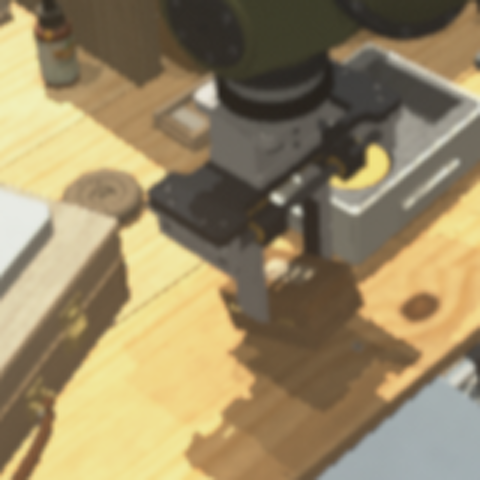

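The pin box is tilted in the grip, with its +x end low at crop (230,300). I'll level it against the bench with a light grip.

Emit:
{"name": "jog_arm", "arguments": {
  "motion": [
    [0,0,0.01,0,0,0,-1],
    [0,0,0.006,0,0,0,-1],
    [0,0,0,0,0,0,-1]
  ],
  "squeeze": 8
}}

```text
time_s: 20.85
ee_pos: [0.4593, 0.1011, 0.0392]
eef_rot: [3.142, 0.001, 0.065]
force: [-0.1, -1.0, -1.6]
grip_width: 0.0547
grip_force: 8.0
```

Emit:
{"name": "jog_arm", "arguments": {
  "motion": [
    [0,0,0.005,0,0,0,-1],
    [0,0,0.005,0,0,0,-1],
    [0,0,0,0,0,0,-1]
  ]
}}

```text
time_s: 21.15
ee_pos: [0.4593, 0.1013, 0.0294]
eef_rot: [-3.142, 0.001, 0.065]
force: [0.3, -0.1, -1.9]
grip_width: 0.0547
grip_force: 8.0
```

Emit:
{"name": "jog_arm", "arguments": {
  "motion": [
    [0,0,0.004,0,0,0,-1],
    [0,0,0,0,0,0,-1],
    [0,0,0,0,0,0,0.8],
    [0,0,0,0,0,0,0.8],
    [0,0,0,0,0,0,0.8]
  ]
}}

```text
time_s: 21.65
ee_pos: [0.4599, 0.1013, 0.026]
eef_rot: [-3.142, -0.001, 0.065]
force: [0.2, -0.2, 1.1]
grip_width: 0.0756
grip_force: 0.0
```

Emit:
{"name": "jog_arm", "arguments": {
  "motion": [
    [0,0,-0.04,0,0,0,0.9],
    [0,0,-0.05,0,0,0,1],
    [0,0,-0.05,0,0,0,1],
    [-0.02,0.045,0,0,0,0,1],
    [-0.02,0.045,0,0,0,0,1]
  ]
}}

```text
time_s: 22.15
ee_pos: [0.4256, 0.0083, 0.1671]
eef_rot: [3.141, -0.003, 0.068]
force: [0.3, -1.5, 0.1]
grip_width: 0.0938
grip_force: 0.0
```

Emit:
{"name": "jog_arm", "arguments": {
  "motion": [
    [-0.02,0.045,0,0,0,0,1],
    [-0.02,0.045,0,0,0,0,1],
    [-0.02,0.045,0,0,0,0,1],
    [0,0,0,0,0,0,1]
  ]
}}

```text
time_s: 22.55
ee_pos: [0.3728, -0.134, 0.1661]
eef_rot: [3.141, -0.0, 0.058]
force: [0.3, -0.4, 0.1]
grip_width: 0.0939
grip_force: 0.0
```

```bash
cat > m.py <<'E'
from h import *
a=grab('scene');b=grab('top');cv2.imwrite('pics/s6.png',a);cv2.imwrite('pics/t6.png',b)
for n,im in(("scene",a),("top",b)):
    for nm,g in(("gray",cv2.cvtColor(im,6)),("sat",cv2.cvtColor(im,40)[...,1])):
        print(n,nm,edgefit(n,g,[.459,.1013],.065,.042,.0275,.036,None,skip=.3,r=.009))
for c in conts(cv2.cvtColor(a,40),lambda h:(h[...,1]<50)&(h[...,2]>195),(195,360,260,415)):
    print("loupe",cv2.minAreaRect((ray("scene",c,.016)[:,:2]*1000).astype(np.float32)))
go(.459,.1013,.1,.065)
A=cv2.resize(a[230:350,230:350],(390,390),interpolation=2);B=cv2.resize(b[255:305,235:285],(390,390),interpolation=2);cv2.imwrite('pics/c6.png',np.hstack([A,B]))
E
python3 m.py
```

```text
scene gray {'+x': (0.46, -0.082, 0.18), '-x': (-6.32, -0.034, 0.72), '+y': (2.42, 0.028, 0.86), '-y': (-2.0, 0.01, 0.37)}
scene sat {'+x': (0.64, -0.064, 1.1), '-x': (-4.3, 0.099, 1.52), '+y': (2.68, -0.03, 0.62), '-y': (-1.56, 0.006, 0.49)}
top gray {'+x': (-3.99, 0.165, 3.39), '-x': (-2.44, 0.058, 1.43), '+y': (1.22, -0.009, 1.25), '-y': (4.09, -0.012, 0.45)}
top sat {'+x': (0.84, 0.134, 2.83), '-x': (-1.63, 0.137, 2.17), '+y': (-0.51, -0.008, 1.04), '-y': (-2.02, 0.077, 4.09)}
loupe ((418.82220458984375, 327.83062744140625), (49.07411193847656, 28.48288345336914), 28.116548538208008)
t 22.6 ee [ 0.3743 -0.1305  0.166 ] rpy [ 3.141e+00 -1.000e-03  6.200e-02] w 0.0943 F [0.1 0.9 0.1] gf 0.0
shift [ 0.0989 -0.2261  0.066 ] turn [ 0.    -0.001 -0.003] q [-0.43 -0.01  1.97  0.    1.18  1.08]
```

View pics/c6.png

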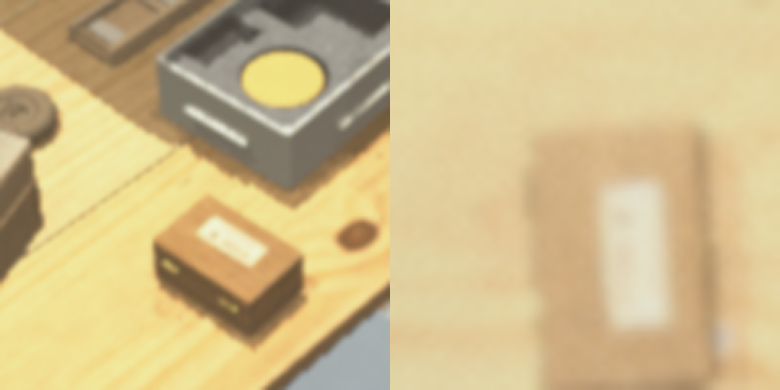

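It lies flat, label up; left pane corners are (153,240), (208,197), (303,260) and (250,305). I'll refine the fit from there.

```bash
python3 - <<'E'
from h import *
a=cv2.imread('pics/s6.png');b=cv2.imread('pics/t6.png')
P=ray("scene",np.array([[153,240],[208,197],[303,260],[250,305]])/3.25+230-.3,.036)[:,:2];c=P.mean(0);d=P[1]-P[2]+P[0]-P[3];print(P.round(4),c.round(4),np.arctan2(d[1],d[0]))
for n,im in(("scene",a),("top",b)):
    for nm,g in(("gray",cv2.cvtColor(im,6)),("sat",cv2.cvtColor(im,40)[...,1]),("blue",im[...,0])):
        print(n,nm,edgefit(n,g,[c[0],.0985],.06,.042,.0275,.036,None,skip=.25,r=.01))
E
```

```text
[[0.4846 0.1313]
 [0.4861 0.0795]
 [0.4012 0.0768]
 [0.3997 0.127 ]] [0.4429 0.1036] 0.04173777636642226
scene gray {'+x': (2.94, -0.012, 0.3), '-x': (-1.16, -0.06, 0.75), '+y': (3.54, 0.005, 0.35), '-y': (-3.75, 0.003, 0.2)}
scene sat {'+x': (3.25, -0.041, 0.32), '-x': (0.32, -0.163, 1.95), '+y': (4.85, -0.008, 0.26), '-y': (-3.4, 0.002, 0.25)}
scene blue {'+x': (3.12, -0.02, 0.31), '-x': (-0.6, -0.073, 0.58), '+y': (3.37, 0.009, 0.27), '-y': (-3.5, 0.003, 0.35)}
top gray {'+x': (2.82, 0.015, 0.44), '-x': (6.42, 0.0, 0.75), '+y': (4.05, 0.032, 0.49), '-y': (2.07, 0.008, 0.18)}
top sat {'+x': (2.09, 0.023, 1.49), '-x': (3.79, 0.126, 1.2), '+y': (2.73, 0.018, 0.76), '-y': (0.75, 0.03, 1.5)}
top blue {'+x': (3.33, -0.014, 0.54), '-x': (6.86, -0.023, 0.73), '+y': (4.05, 0.038, 0.55), '-y': (1.9, 0.023, 0.39)}
```

```bash
python3 -c "
from h import *
go(.445,.1008,.08,.062)"
```

```text
t 22.6 ee [ 0.3743 -0.1305  0.166 ] rpy [ 3.141e+00 -1.000e-03  6.200e-02] w 0.0943 F [0.1 0.9 0.1] gf 0.0
shift [ 0.0848 -0.2265  0.086 ] turn [ 0.    -0.001 -0.   ] q [-0.43 -0.01  1.97  0.    1.18  1.08]
```

Emit:
{"name": "jog_arm", "arguments": {
  "motion": [
    [0.014,-0.046,0,0,0,0,1],
    [0.014,-0.046,0,0,0,0,1],
    [0.014,-0.046,0,0,0,0,1],
    [0.014,-0.046,0,0,0,0,1],
    [0.014,-0.046,0,0,0,0,1]
  ]
}}

```text
time_s: 23.15
ee_pos: [0.4292, 0.1081, 0.166]
eef_rot: [-3.141, -0.001, 0.067]
force: [1.2, -0.9, -0.7]
grip_width: 0.0941
grip_force: 0.0
```

Emit:
{"name": "jog_arm", "arguments": {
  "motion": [
    [0,0,0.03,0,0,0,1],
    [0,0,0.03,0,0,0,1],
    [0,0,0,0,0,0,1]
  ]
}}

```text
time_s: 23.45
ee_pos: [0.4273, 0.1059, 0.103]
eef_rot: [3.141, 0.006, 0.068]
force: [-0.3, 0.1, 0.3]
grip_width: 0.094
grip_force: 0.0
```

```bash
python3 -c "
from h import *
go(.445,.1008,.0236,.062)"
```

```text
t 23.4 ee [0.4273 0.1059 0.103 ] rpy [3.141 0.006 0.068] w 0.094 F [-0.3  0.1  0.3] gf 0.0
shift [0.0178 0.0062 0.0793] turn [0.    0.006 0.006] q [0.16 0.18 1.93 0.   1.04 1.66]
```

Emit:
{"name": "jog_arm", "arguments": {
  "motion": [
    [0.0175,0.006,0.03,0,0,0.006,1],
    [0,0,0.03,0,0,0,1],
    [0,0,0.01,0,0,0,1],
    [0,0,0,0,0,0,1],
    [0,0,0,0,0,0,1]
  ]
}}

```text
time_s: 23.95
ee_pos: [0.4479, 0.0999, 0.0374]
eef_rot: [-3.141, -0.002, 0.059]
force: [0.3, 0.0, 1.9]
grip_width: 0.0938
grip_force: 0.0
```

```bash
python3 -c "
from h import *
go(.445,.1008,.0236,.062)"
```

```text
t 23.9 ee [0.4479 0.0999 0.0374] rpy [-3.141e+00 -2.000e-03  5.900e-02] w 0.0938 F [0.3 0.  1.9] gf 0.0
shift [-0.0029 -0.0011  0.0138] turn [-0.    -0.002 -0.003] q [0.14 0.33 1.93 0.   0.88 1.65]
```

Emit:
{"name": "jog_arm", "arguments": {
  "motion": [
    [-0.0025,0,0.004,0,0,0,1],
    [0,0,0.003,0,0,0,1],
    [0,0,0,0,0,0,1],
    [0,0,0,0,0,0,1]
  ]
}}

```text
time_s: 24.35
ee_pos: [0.4449, 0.0993, 0.029]
eef_rot: [-3.142, -0.0, 0.059]
force: [0.5, 0.0, -0.8]
grip_width: 0.0943
grip_force: 0.0
```

Emit:
{"name": "jog_arm", "arguments": {
  "motion": [
    [0,0,0.0055,0,0,0,1],
    [0,0,0,0,0,0,-1],
    [0,0,0,0,0,0,-1],
    [0,0,0,0,0,0,-1],
    [0,0,0,0,0,0,-1]
  ],
  "squeeze": 45
}}

```text
time_s: 24.85
ee_pos: [0.4448, 0.0993, 0.0234]
eef_rot: [-3.142, -0.0, 0.059]
force: [-0.3, 0.4, 0.0]
grip_width: 0.0656
grip_force: 0.0
```

Emit:
{"name": "jog_arm", "arguments": {
  "motion": [
    [0,0,0,0,0,0,-1],
    [0,0,0,0,0,0,-1],
    [0,0,0,0,0,0,-1],
    [0,0,0,0,0,0,-1],
    [0,0,-0.02,0,0,0,-1]
  ]
}}

```text
time_s: 25.35
ee_pos: [0.4433, 0.0991, 0.0417]
eef_rot: [3.141, 0.004, 0.059]
force: [0.6, -0.5, -2.1]
grip_width: 0.0546
grip_force: 45.0
```

Emit:
{"name": "jog_arm", "arguments": {
  "motion": [
    [0,0,-0.04,0,0,0,-1],
    [0,0,-0.04,0,0,0,-1],
    [0,0,0,0,0,0,-1],
    [0,0,0,0,0,0,-1]
  ]
}}

```text
time_s: 25.75
ee_pos: [0.4447, 0.0993, 0.1232]
eef_rot: [-3.142, -0.001, 0.059]
force: [-0.3, -0.4, -1.7]
grip_width: 0.0549
grip_force: 45.0
```

```bash
python3 -c "
from h import *
go(.5421,-.1040,.11,.065)"
```

```text
t 25.8 ee [0.4447 0.0993 0.1232] rpy [-3.142e+00 -1.000e-03  5.900e-02] w 0.0549 F [-0.3 -0.4 -1.7] gf 45.0
shift [0.0853 0.2087 0.0133] turn [-0.    -0.001 -0.006] q [ 0.14  0.18  1.87 -0.    1.09  1.65]
```

Emit:
{"name": "jog_arm", "arguments": {
  "motion": [
    [0.017,0.0417,0,0,0,0,-1],
    [0.017,0.0417,0,0,0,0,-1],
    [0.017,0.0417,0,0,0,0,-1],
    [0.017,0.0417,0,0,0,0,-1],
    [0.017,0.0417,0,0,0,-0.006,-1]
  ]
}}

```text
time_s: 26.25
ee_pos: [0.5415, -0.1055, 0.1211]
eef_rot: [-3.141, 0.003, 0.065]
force: [0.4, 0.7, -1.8]
grip_width: 0.0541
grip_force: 45.0
```

Emit:
{"name": "jog_arm", "arguments": {
  "motion": [
    [0,0,0.02,0,0,0,-1],
    [0,0,0.013,0,0,0,-1],
    [0,0,0,0,0,0,-1],
    [0,0,0,0,0,0,-1]
  ]
}}

```text
time_s: 26.65
ee_pos: [0.5415, -0.103, 0.0898]
eef_rot: [-3.141, 0.001, 0.066]
force: [-0.3, -0.7, -2.2]
grip_width: 0.0542
grip_force: 45.0
```

```bash
python3 -c "
from h import *
go(.5421,-.1040,.08,.065)
for n in('scene','top'):
  g=cv2.cvtColor(grab(n),6);o=ctrl.get_obs();print(edgefit(n,g,o['ee_pos'],.065,.042,.0275,o['ee_pos'][2]+.0124,None,skip=.4,r=.008))"
```

```text
t 26.6 ee [ 0.5415 -0.103   0.0898] rpy [-3.141e+00  1.000e-03  6.600e-02] w 0.0542 F [-0.3 -0.7 -2.2] gf 45.0
shift [0.0006 0.0011 0.0098] turn [-0.001  0.001  0.001] q [-0.25  0.43  1.64  0.    1.08  1.25]
{'+x': (-1.59, 0.111, 0.91), '-x': (2.34, -0.117, 1.82), '+y': (2.41, 0.006, 0.82), '-y': (-2.38, 0.023, 0.89)}
{'+x': (-0.5, -0.227, 1.67), '-x': (0.45, -0.329, 1.27), '+y': (1.83, 0.152, 0.91), '-y': (4.05, -0.058, 1.79)}
```

Emit:
{"name": "jog_arm", "arguments": {
  "motion": [
    [0.0006,0.001,0.008,0,0,0,-1],
    [0,0,0.003,0,0,0,-1],
    [0,0,0.003,0,0,0,-1],
    [0,0,0,0,0,0,-1]
  ]
}}

```text
time_s: 27.15
ee_pos: [0.5423, -0.1047, 0.0758]
eef_rot: [-3.141, 0.001, 0.065]
force: [0.1, -0.6, -1.0]
grip_width: 0.0547
grip_force: 45.0
```

Emit:
{"name": "jog_arm", "arguments": {
  "motion": [
    [0,0,0.002,0,0,0,-1],
    [0,0,0,0,0,0,-1]
  ]
}}

```text
time_s: 27.35
ee_pos: [0.5424, -0.1048, 0.0742]
eef_rot: [-3.142, 0.0, 0.065]
force: [-0.6, 0.2, -1.3]
grip_width: 0.0545
grip_force: 45.0
```

Much better: no resistance at a depth where it caught before. Continuing.

Emit:
{"name": "jog_arm", "arguments": {
  "motion": [
    [0,0,0.003,0,0,0,-1],
    [0,0,0.003,0,0,0,-1],
    [0,0,0,0,0,0,-1]
  ]
}}

```text
time_s: 27.65
ee_pos: [0.5425, -0.1049, 0.0681]
eef_rot: [3.141, 0.0, 0.065]
force: [-0.2, -1.0, -0.9]
grip_width: 0.0546
grip_force: 45.0
```

Emit:
{"name": "jog_arm", "arguments": {
  "motion": [
    [0,0,0.003,0,0,0,-1],
    [0,0,0.003,0,0,0,-1],
    [0,0,0,0,0,0,-1]
  ]
}}

```text
time_s: 27.95
ee_pos: [0.5424, -0.1048, 0.0618]
eef_rot: [-3.142, 0.0, 0.065]
force: [-0.9, -0.7, -2.2]
grip_width: 0.0544
grip_force: 45.0
```

Emit:
{"name": "jog_arm", "arguments": {
  "motion": [
    [0,0,0,0,0,0,0.5],
    [0,0,0,0,0,0,0.5],
    [0,0,0,0,0,0,0.5],
    [0,0,-0.03,0,0,0,0.5],
    [0,0,-0.02,0,0,0,0.5]
  ]
}}

```text
time_s: 28.45
ee_pos: [0.5427, -0.1048, 0.1136]
eef_rot: [3.142, -0.0, 0.065]
force: [-0.7, 0.0, 0.8]
grip_width: 0.0706
grip_force: 0.0
```

Emit:
{"name": "jog_arm", "arguments": {
  "motion": [
    [0,0,0,0,0,0,-1],
    [0,0,0,0,0,0,-1],
    [0,0,0,0,0,0,-1],
    [0,0,0,0,0,0,-1],
    [0,0,0,0,0,0,-1]
  ]
}}

```text
time_s: 28.95
ee_pos: [0.5423, -0.1047, 0.1116]
eef_rot: [-3.141, 0.001, 0.065]
force: [0.1, -0.2, 0.3]
grip_width: 0.0341
grip_force: 0.0
```

Emit:
{"name": "jog_arm", "arguments": {
  "motion": [
    [0,0,0,0,0,0,-1],
    [0,0,0.01,0,0,0,-1],
    [0,0,0.01,0,0,0,-1],
    [0,0,0.01,0,0,0,-1],
    [0,0,0,0,0,0,-1]
  ]
}}

```text
time_s: 29.45
ee_pos: [0.5416, -0.1046, 0.0803]
eef_rot: [-3.141, 0.003, 0.065]
force: [1.2, 0.1, -0.1]
grip_width: 0.0008
grip_force: 0.0
```

Emit:
{"name": "jog_arm", "arguments": {
  "motion": [
    [0,0,0.005,0,0,0,-1],
    [0,0,0.005,0,0,0,-1],
    [0,0,0,0,0,0,-1]
  ]
}}

```text
time_s: 29.75
ee_pos: [0.5424, -0.1048, 0.0719]
eef_rot: [-3.141, 0.0, 0.065]
force: [-0.0, 0.1, -0.1]
grip_width: 0.0006
grip_force: 0.0
```

Emit:
{"name": "jog_arm", "arguments": {
  "motion": [
    [0,0,0.005,0,0,0,-1],
    [0,0,0.005,0,0,0,-1],
    [0,0,0,0,0,0,-1]
  ]
}}

```text
time_s: 30.05
ee_pos: [0.5423, -0.1047, 0.0616]
eef_rot: [-3.141, 0.001, 0.065]
force: [0.1, 0.3, 0.0]
grip_width: 0.0005
grip_force: 0.0
```

Emit:
{"name": "jog_arm", "arguments": {
  "motion": [
    [0,0,0.002,0,0,0,-1],
    [0,0,0.002,0,0,0,-1],
    [0,0,0,0,0,0,-1]
  ]
}}

```text
time_s: 30.35
ee_pos: [0.5425, -0.1047, 0.0581]
eef_rot: [-3.141, 0.0, 0.065]
force: [0.2, 0.4, 1.5]
grip_width: 0.0001
grip_force: 0.4
```

Emit:
{"name": "jog_arm", "arguments": {
  "motion": [
    [0,0,0.0015,0,0,0,-1],
    [0,0,0,0,0,0,-1]
  ]
}}

```text
time_s: 30.55
ee_pos: [0.5427, -0.1048, 0.0569]
eef_rot: [3.142, -0.001, 0.065]
force: [1.5, 0.1, 3.0]
grip_width: 0.0004
grip_force: 1.3
```

Emit:
{"name": "jog_arm", "arguments": {
  "motion": [
    [0,0,0.0008,0,0,0,-1],
    [0,0,0,0,0,0,-1]
  ]
}}

```text
time_s: 30.75
ee_pos: [0.5428, -0.1048, 0.0567]
eef_rot: [3.141, -0.001, 0.065]
force: [-2.8, 1.2, 9.6]
grip_width: 0.0009
grip_force: 5.1
```

Pin box flush. Next, the loupe.

Emit:
{"name": "jog_arm", "arguments": {
  "motion": [
    [0,0,-0.04,0,0,0,-1],
    [0,0,-0.05,0,0,0,-1],
    [0,0,-0.04,0,0,0,0],
    [-0.01,-0.043,0,0,0,0,0],
    [-0.01,-0.044,0,0,0,0,0]
  ]
}}

```text
time_s: 31.25
ee_pos: [0.5168, -0.019, 0.1867]
eef_rot: [3.141, -0.002, 0.063]
force: [0.9, 0.4, -0.9]
grip_width: 0.0214
grip_force: 0.0
```

Emit:
{"name": "jog_arm", "arguments": {
  "motion": [
    [-0.01,-0.044,0,0,0,0,0],
    [-0.01,-0.044,0,0,0,0,0],
    [-0.01,-0.044,0,0,0,0,0],
    [-0.01,-0.044,0,0,0,0,0],
    [-0.01,-0.044,0,0,0,0,0]
  ]
}}

```text
time_s: 31.75
ee_pos: [0.4519, 0.1986, 0.186]
eef_rot: [3.142, -0.0, 0.065]
force: [0.5, -0.2, -0.2]
grip_width: 0.047
grip_force: 0.0
```

Emit:
{"name": "jog_arm", "arguments": {
  "motion": [
    [-0.009,-0.044,0,0,0,0,0],
    [0,0,0,0,0,-0.14,0],
    [0,0,0,0,0,-0.14,0],
    [0,0,0,0,0,-0.14,0],
    [0,0,0,0,0,0,0]
  ]
}}

```text
time_s: 32.25
ee_pos: [0.4408, 0.2404, 0.1858]
eef_rot: [3.142, 0.0, 0.487]
force: [0.4, 0.3, -0.0]
grip_width: 0.0469
grip_force: 0.0
```

```bash
python3 -c "
from h import *
a=grab('scene');cv2.imwrite('pics/s7.png',a)
for c in conts(cv2.cvtColor(a,40),lambda h:(h[...,1]<50)&(h[...,2]>150),(190,355,265,420)):
    print('loupe',cv2.minAreaRect((ray('scene',c,.016)[:,:2]*1000).astype(np.float32)))
g=cv2.cvtColor(a,40)[...,1]
t=cv2.cvtColor(grab('top'),6);print('pin in pocket',edgefit('top',t,[.5421,-.104],.065,.042,.0275,.057,None,r=.007))
print('pin in pocket',edgefit('scene',cv2.cvtColor(a,6),[.5421,-.104],.065,.042,.0275,.057,None,r=.007))
go(.4175,.3255,.1,.495)"
```

```text
loupe ((341.6046142578125, 320.0586242675781), (32.507232666015625, 49.14686584472656), 48.08491134643555)
loupe ((417.4710693359375, 328.62799072265625), (48.87358093261719, 29.751983642578125), 31.79694175720215)
pin in pocket {'+x': (-1.1, 0.031, 0.28), '-x': (-0.86, -0.018, 0.51), '+y': (-0.28, 0.001, 0.75), '-y': (0.35, 0.0, 0.24)}
pin in pocket {'+x': (-1.24, 0.057, 0.6), '-x': (-1.08, 0.006, 0.22), '+y': (1.04, -0.009, 0.33), '-y': (1.9, -0.116, 0.85)}
t 32.4 ee [0.441  0.2403 0.1859] rpy [3.142 0.    0.48 ] w 0.0471 F [-0.7  0.1  0. ] gf 0.0
shift [ 0.0186 -0.0864  0.0859] turn [ 0.     0.    -0.015] q [ 0.43  0.21  1.68 -0.    1.25  1.52]
```

Emit:
{"name": "jog_arm", "arguments": {
  "motion": [
    [0.0186,-0.043,0,0,0,-0.03,0],
    [0,-0.0434,0.04,0,0,0,0],
    [0,0,0.045,0,0,0,0],
    [0,0,0.04,0,0,0,0],
    [0,0,0.02,0,0,0,0]
  ]
}}

```text
time_s: 32.85
ee_pos: [0.4178, 0.3183, 0.0438]
eef_rot: [3.141, 0.004, 0.511]
force: [0.9, -1.0, 0.4]
grip_width: 0.0469
grip_force: 0.0
```

Emit:
{"name": "jog_arm", "arguments": {
  "motion": [
    [0,0,0,0,0,0,0],
    [0,0,0,0,0,0,0]
  ]
}}

```text
time_s: 33.05
ee_pos: [0.4197, 0.3192, 0.0479]
eef_rot: [-3.142, -0.0, 0.513]
force: [-0.1, 0.0, 0.5]
grip_width: 0.0468
grip_force: 0.0
```

```bash
python3 -c "
from h import *
go(.4175,.3255,.0102,.51)"
```

```text
t 33.0 ee [0.4197 0.3192 0.0479] rpy [-3.142 -0.     0.513] w 0.0468 F [-0.1  0.   0.5] gf 0.0
shift [ 0.0012 -0.0066  0.0377] turn [-0.    -0.     0.003] q [0.58 0.44 1.73 0.   0.97 1.64]
```

Emit:
{"name": "jog_arm", "arguments": {
  "motion": [
    [0.001,-0.0066,0.015,0,0,0,0],
    [0,0,0.012,0,0,0,0],
    [0,0,0,0,0,0,0],
    [0,0,0,0,0,0,0]
  ]
}}

```text
time_s: 33.45
ee_pos: [0.4168, 0.3253, 0.02]
eef_rot: [3.142, 0.0, 0.515]
force: [-0.4, 0.4, 0.3]
grip_width: 0.0468
grip_force: 0.0
```

```bash
python3 -c "
from h import *
go(.4175,.3255,.0102,.51)"
```

```text
t 33.5 ee [0.4168 0.3253 0.02  ] rpy [3.142 0.    0.515] w 0.0468 F [-0.4  0.4  0.3] gf 0.0
shift [0.0007 0.0001 0.0098] turn [0.    0.    0.005] q [ 0.59  0.49  1.74 -0.    0.91  1.65]
```

Emit:
{"name": "jog_arm", "arguments": {
  "motion": [
    [0.0007,0,0.01,0,0,0,0],
    [0,0,0,0,0,0,0],
    [0,0,0,0,0,0,-1],
    [0,0,0,0,0,0,-1],
    [0,0,0,0,0,0,-1]
  ],
  "squeeze": 20
}}

```text
time_s: 33.95
ee_pos: [0.4177, 0.3257, 0.0104]
eef_rot: [3.142, -0.0, 0.515]
force: [0.2, -0.3, 0.6]
grip_width: 0.0273
grip_force: 20.0
```

Emit:
{"name": "jog_arm", "arguments": {
  "motion": [
    [0,0,0,0,0,0,-1],
    [0,0,0,0,0,0,-1],
    [0,0,-0.02,0,0,0,-1],
    [0,0,-0.04,0,0,0,-1],
    [0,0,-0.05,0,0,0,-1]
  ]
}}

```text
time_s: 34.45
ee_pos: [0.4166, 0.325, 0.1201]
eef_rot: [3.141, 0.004, 0.515]
force: [0.7, 0.9, -1.4]
grip_width: 0.0269
grip_force: 19.9
```

Emit:
{"name": "jog_arm", "arguments": {
  "motion": [
    [0,0,-0.03,0,0,0,-1],
    [0,0,0,0,0,0,-1]
  ]
}}

```text
time_s: 34.65
ee_pos: [0.4189, 0.3266, 0.1545]
eef_rot: [-3.141, -0.007, 0.515]
force: [-0.4, 0.7, -0.9]
grip_width: 0.027
grip_force: 19.9
```

```bash
python3 -c "
from h import *
a=grab('scene');cv2.imwrite('pics/s8.png',a);o=ctrl.get_obs();p=proj('scene',o['ee_pos'])[0];x,y=int(p[0]),int(p[1]);print(p)
crop(a,x-45,y-45,x+45,y+45,5,'pics/c8.png')
go(.5749,-.0222,.13,1.636)"
```

```text
[216.18978672 338.82478122]
t 34.7 ee [0.4181 0.326  0.1517] rpy [-3.141e+00 -3.000e-03  5.150e-01] w 0.0268 F [-0.1 -0.3 -0.7] gf 19.9
shift [-0.0351  0.3803  0.0215] turn [ 0.002 -0.003 -1.121] q [0.59 0.3  1.64 0.   1.19 1.65]
```

View pics/c8.png

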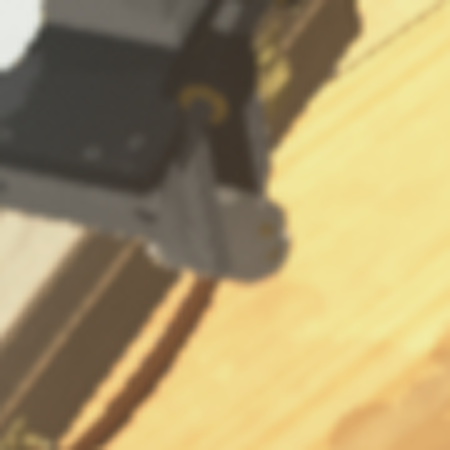

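The loupe is held across its plates, with its ends at crop (150,250) and (287,240). I'll check its centring numerically, and the clearance behind the box.

```bash
python3 -c "
from h import *
u=np.array([np.cos(.515),np.sin(.515),0]);c=np.array([.4181,.326,.1567])
print((proj('scene',[c+.025*u,c-.025*u])-[171,293])*5)
print(ray('scene',[[245,200],[270,218],[300,200]],0).round(3))
a=cv2.imread('pics/s8.png');h=cv2.cvtColor(a,40)
print(h[338:348:2,195:235:2,1]);print(h[338:348:2,195:235:2,2])"
```

```text
[[156.71702092 206.11856154]
 [292.15143959 233.68610215]]
[[ 0.858 -0.093  0.   ]
 [ 0.747 -0.086  0.   ]
 [ 0.745 -0.196  0.   ]]
[[ 41  37  38  38  37  37  39  40  39  48  51  54  55  60  96  89  78 105
   99 104]
 [ 70  67  64  44  39  41  40  41  41  45  49  53  54  57  78  72  62 101
  101 103]
 [ 97 102  87  49  43  38  39  41  40  44  50  53  54  56  57  73  71 109
   98  96]
 [102 103  97  73  52  40  40  41  42  44  50  54  54  54  65  91  78 103
   99 100]
 [103 100 102  99  83  65  71  64  50  46  50  55  58  58  56  69 105 104
  105 102]]
[[113 111 108 106 110 110 104 109 110 102 105 114 115 115 114 114 148 236
  241 242]
 [120 121 128 115 112 112 108 113 113 101 104 115 117 116 117 117 143 220
  241 242]
 [118 128 117 165 126 115 112 113 115 105 101 116 118 118 117 116 122 217
  241 242]
 [140 111 105 143 142 120 116 113 116 111 101 113 119 118 117 115 137 231
  241 242]
 [119 102 103 108 120 122 144 136 118 112 103 112 119 119 118 126 197 240
  242 242]]
```

Emit:
{"name": "jog_arm", "arguments": {
  "motion": [
    [0,0,0,0,0,-0.14,-1],
    [0,0,0,0,0,-0.14,-1],
    [0,0,0,0,0,-0.14,-1],
    [0,0,0,0,0,-0.14,-1],
    [0,0,0,0,0,-0.14,-1]
  ]
}}

```text
time_s: 35.2
ee_pos: [0.4169, 0.3252, 0.1484]
eef_rot: [-3.14, 0.002, 1.221]
force: [-0.4, -0.5, -0.8]
grip_width: 0.0266
grip_force: 19.9
```

Emit:
{"name": "jog_arm", "arguments": {
  "motion": [
    [0,0,0,0,0,-0.14,-1],
    [0,0,0,0,0,-0.14,-1],
    [0,0,0,0,0,-0.14,-1],
    [-0.045,0.005,0,0,0,0,-1],
    [-0.045,0.01,0,0,0,0,-1]
  ]
}}

```text
time_s: 35.7
ee_pos: [0.4371, 0.2359, 0.1483]
eef_rot: [-3.139, 0.001, 1.638]
force: [0.8, -0.5, -0.7]
grip_width: 0.0267
grip_force: 19.9
```

Emit:
{"name": "jog_arm", "arguments": {
  "motion": [
    [-0.045,0.01,0,0,0,0,-1],
    [-0.045,0.01,0,0,0,0,-1],
    [-0.045,0.01,0,0,0,0,-1],
    [-0.045,0.01,0,0,0,0,-1],
    [-0.045,0.01,0,0,0,0,-1]
  ]
}}

```text
time_s: 36.2
ee_pos: [0.5021, 0.0136, 0.1486]
eef_rot: [-3.139, -0.0, 1.635]
force: [0.3, 0.7, -1.2]
grip_width: 0.0266
grip_force: 19.9
```

```bash
python3 -c "
from h import *
go(.5749,-.0222,.1,1.636)"
```

```text
t 36.2 ee [0.5021 0.0136 0.1486] rpy [-3.139 -0.     1.635] w 0.0266 F [ 0.3  0.7 -1.2] gf 19.9
shift [-0.0404  0.0705  0.0485] turn [-0.002 -0.    -0.001] q [-0.05  0.25  1.72  0.    1.17 -0.11]
```

Emit:
{"name": "jog_arm", "arguments": {
  "motion": [
    [-0.02,0.035,0,0,0,0,-1],
    [-0.0204,0.0355,0,0,0,0,-1],
    [0,0,0.03,0,0,0,-1],
    [0,0,0.025,0,0,0,-1],
    [0,0,0,0,0,0,-1]
  ]
}}

```text
time_s: 36.7
ee_pos: [0.573, -0.0203, 0.0903]
eef_rot: [-3.133, -0.001, 1.634]
force: [0.1, -0.3, -0.4]
grip_width: 0.0271
grip_force: 19.9
```

Emit:
{"name": "jog_arm", "arguments": {
  "motion": [
    [0,0,0,0,0,0,-1],
    [0,0,0,0,0,0,-1]
  ]
}}

```text
time_s: 36.9
ee_pos: [0.5759, -0.0203, 0.0962]
eef_rot: [3.14, 0.0, 1.635]
force: [0.3, -0.5, -0.5]
grip_width: 0.0267
grip_force: 19.9
```

```bash
python3 -c "
from h import *
go(.5749,-.0222,.07,1.636)"
```

```text
t 36.9 ee [ 0.5759 -0.0203  0.0962] rpy [3.14  0.    1.635] w 0.0267 F [ 0.3 -0.5 -0.5] gf 19.9
shift [-0.0019 -0.0012  0.0262] turn [ 0.001  0.    -0.001] q [-0.1   0.47  1.56  0.    1.11 -0.16]
```

Emit:
{"name": "jog_arm", "arguments": {
  "motion": [
    [-0.0019,-0.001,0.015,0,0,0,-1],
    [0,0,0.008,0,0,0,-1],
    [0,0,0,0,0,0,-1],
    [0,0,0,0,0,0,-1]
  ]
}}

```text
time_s: 37.3
ee_pos: [0.5749, -0.0222, 0.0728]
eef_rot: [3.141, 0.0, 1.635]
force: [-0.5, 0.1, -0.7]
grip_width: 0.0268
grip_force: 19.9
```

Emit:
{"name": "jog_arm", "arguments": {
  "motion": [
    [0,0,0.004,0,0,0,-1],
    [0,0,0.002,0,0,0,-1],
    [0,0,0,0,0,0,-1]
  ]
}}

```text
time_s: 37.6
ee_pos: [0.5748, -0.0225, 0.0663]
eef_rot: [3.141, 0.0, 1.635]
force: [0.2, -0.5, 2.2]
grip_width: 0.0268
grip_force: 19.9
```

Emit:
{"name": "jog_arm", "arguments": {
  "motion": [
    [0,0,0.002,0,0,0,-1],
    [0,0,0,0,0,0,-1]
  ]
}}

```text
time_s: 37.8
ee_pos: [0.5751, -0.0228, 0.0646]
eef_rot: [3.14, 0.001, 1.635]
force: [0.7, -4.5, 5.2]
grip_width: 0.0267
grip_force: 20.0
```

Emit:
{"name": "jog_arm", "arguments": {
  "motion": [
    [0,0,-0.004,0,0,0,-1],
    [-0.0015,0,0,0,0,0,-1],
    [0,0,0.002,0,0,0,-1],
    [0,0,0.002,0,0,0,-1],
    [0,0,0,0,0,0,-1]
  ]
}}

```text
time_s: 38.3
ee_pos: [0.5746, -0.0238, 0.0636]
eef_rot: [-3.141, -0.0, 1.635]
force: [-0.3, -1.3, -1.2]
grip_width: 0.0267
grip_force: 20.0
```

Emit:
{"name": "jog_arm", "arguments": {
  "motion": [
    [0,0,0.001,0,0,0,-1],
    [0,0,0,0,0,0,-1]
  ]
}}

```text
time_s: 38.5
ee_pos: [0.5746, -0.0239, 0.063]
eef_rot: [-3.141, 0.0, 1.635]
force: [0.9, -2.0, -0.6]
grip_width: 0.027
grip_force: 20.0
```

Emit:
{"name": "jog_arm", "arguments": {
  "motion": [
    [-0.0006,0,0.001,0,0,0,-1],
    [0,0,0.0015,0,0,0,-1],
    [0,0,0,0,0,0,-1]
  ]
}}

```text
time_s: 38.8
ee_pos: [0.5747, -0.0245, 0.0605]
eef_rot: [-3.142, 0.0, 1.635]
force: [-0.3, -1.1, 0.8]
grip_width: 0.0267
grip_force: 20.0
```

Emit:
{"name": "jog_arm", "arguments": {
  "motion": [
    [0,0,0,0,0,0,0.2],
    [0,0,0,0,0,0,0.2],
    [0,0,0,0,0,0,0.2],
    [0,0,-0.03,0,0,0,0.2],
    [0,0,0,0,0,0,-1]
  ]
}}

```text
time_s: 39.3
ee_pos: [0.5763, -0.0245, 0.0938]
eef_rot: [3.137, 0.001, 1.635]
force: [-0.3, -0.3, 0.2]
grip_width: 0.0513
grip_force: 0.0
```

Emit:
{"name": "jog_arm", "arguments": {
  "motion": [
    [0,0,0,0,0,0,-1],
    [0,0,0,0,0,0,-1],
    [0,0,0,0,0,0,-1],
    [0,0,0,0,0,0,-1],
    [0,0,0.01,0,0,0,-1]
  ]
}}

```text
time_s: 39.8
ee_pos: [0.5753, -0.0245, 0.081]
eef_rot: [3.14, 0.0, 1.635]
force: [0.5, 0.7, -0.6]
grip_width: 0.0121
grip_force: 0.0
```

Emit:
{"name": "jog_arm", "arguments": {
  "motion": [
    [0,0,0.008,0,0,0,-1],
    [0,0,0.005,0,0,0,-1],
    [0,0,0,0,0,0,-1]
  ]
}}

```text
time_s: 40.1
ee_pos: [0.5742, -0.0244, 0.0664]
eef_rot: [-3.14, -0.0, 1.635]
force: [-0.2, -0.4, 0.3]
grip_width: 0.0004
grip_force: 0.0
```

Emit:
{"name": "jog_arm", "arguments": {
  "motion": [
    [0,0,0.003,0,0,0,-1],
    [0,0,0.003,0,0,0,-1],
    [0,0,0,0,0,0,-1]
  ]
}}

```text
time_s: 40.4
ee_pos: [0.5746, -0.0244, 0.0613]
eef_rot: [-3.141, -0.0, 1.635]
force: [-0.5, -0.3, 0.5]
grip_width: 0.0004
grip_force: 0.0
```

Emit:
{"name": "jog_arm", "arguments": {
  "motion": [
    [0,0,0.002,0,0,0,-1],
    [0,0,0.001,0,0,0,-1],
    [0,0,0,0,0,0,-1]
  ]
}}

```text
time_s: 40.7
ee_pos: [0.5747, -0.0244, 0.0585]
eef_rot: [-3.141, -0.0, 1.635]
force: [-1.0, -0.1, 0.4]
grip_width: 0.0006
grip_force: 0.0
```

Emit:
{"name": "jog_arm", "arguments": {
  "motion": [
    [0,0,0.001,0,0,0,-1],
    [0,0,0.001,0,0,0,-1],
    [0,0,0,0,0,0,-1]
  ]
}}

```text
time_s: 41.0
ee_pos: [0.5747, -0.0244, 0.0565]
eef_rot: [-3.141, 0.0, 1.635]
force: [-0.5, 0.2, 0.2]
grip_width: 0.0006
grip_force: 0.0
```

Emit:
{"name": "jog_arm", "arguments": {
  "motion": [
    [0,0,0.0008,0,0,0,-1],
    [0,0,0,0,0,0,-1]
  ]
}}

```text
time_s: 41.2
ee_pos: [0.5748, -0.0244, 0.0558]
eef_rot: [3.142, 0.0, 1.635]
force: [-0.3, -1.1, -0.2]
grip_width: 0.0004
grip_force: 0.0
```

Emit:
{"name": "jog_arm", "arguments": {
  "motion": [
    [0,0,0.0006,0,0,0,-1],
    [0,0,0,0,0,0,-1]
  ]
}}

```text
time_s: 41.4
ee_pos: [0.575, -0.0245, 0.0557]
eef_rot: [3.141, 0.0, 1.635]
force: [-1.9, -0.2, 3.5]
grip_width: 0.0004
grip_force: 2.0
```

Emit:
{"name": "jog_arm", "arguments": {
  "motion": [
    [0,0,0.0006,0,0,0,-1],
    [0,0,0,0,0,0,-1]
  ]
}}

```text
time_s: 41.6
ee_pos: [0.5751, -0.0245, 0.0556]
eef_rot: [3.141, 0.0, 1.635]
force: [-3.1, -0.5, 10.0]
grip_width: 0.0006
grip_force: 5.0
```

Emit:
{"name": "jog_arm", "arguments": {
  "motion": [
    [0,0,0.0006,0,0,0,-1],
    [0,0,0,0,0,0,-1]
  ]
}}

```text
time_s: 41.8
ee_pos: [0.5752, -0.0245, 0.0555]
eef_rot: [3.14, 0.0, 1.635]
force: [-5.6, 0.4, 15.9]
grip_width: 0.0009
grip_force: 7.8
```

All three are seated. I'll clear the view and measure the lid and the items.

Emit:
{"name": "jog_arm", "arguments": {
  "motion": [
    [0,0,-0.045,0,0,0,-1],
    [0,0,-0.05,0,0,0,-1],
    [0,-0.03,-0.045,0,0,0,-1],
    [0.03,-0.04,0,0,0,0,0.2],
    [0.04,-0.04,0,0,0,0,0.2]
  ]
}}

```text
time_s: 42.3
ee_pos: [0.4664, 0.0342, 0.1913]
eef_rot: [3.14, 0.0, 1.633]
force: [0.5, 1.4, -0.2]
grip_width: 0.0131
grip_force: 0.0
```

Emit:
{"name": "jog_arm", "arguments": {
  "motion": [
    [0.045,-0.03,0,0,0,0,0.2],
    [0.045,-0.03,0,0,0,0,0.2],
    [0,0,0,0,0,0,0.2]
  ]
}}

```text
time_s: 42.6
ee_pos: [0.4044, 0.1168, 0.1909]
eef_rot: [3.141, -0.001, 1.639]
force: [0.2, 0.3, 1.1]
grip_width: 0.037
grip_force: 0.0
```

```bash
cat > m2.py <<'E'
from h import *
a=grab('scene');b=grab('top');cv2.imwrite('pics/s9.png',a);cv2.imwrite('pics/t9.png',b)
for n,im in(("top",b),("scene",a)):
    for nm,g in(("gray",cv2.cvtColor(im,6)),("sat",cv2.cvtColor(im,40)[...,1])):
        print(n,nm,"plate",edgefit(n,g,[.5143,-.3285],.21,.0675,.0875,.014,None,skip=.5,r=.01))
    print(n,"handle",edgefit(n,cv2.cvtColor(im,6),[.5143,-.3285],.21,.009,.042,.036,None,skip=0,r=.006))
    print(n,"tin",circfit(n,cv2.cvtColor(im,40)[...,0 if n=="top" else 1],[.5155,-.0265],.029,.057,r=.009),"loupe",edgefit(n,cv2.cvtColor(im,6),[.5747,-.0242],1.636,.025,.014,.056,None,skip=.0,r=.006))
go(.514,-.328,.15,.2)
A=a[150:290,250:440];B=b[215:300,285:475]
cv2.imwrite('pics/c9.png',np.vstack([cv2.resize(A,None,fx=2.4,fy=2.4,interpolation=2),cv2.resize(B,None,fx=2.4,fy=2.4,interpolation=2)]))
E
python3 m2.py
```

```text
top gray plate {'+x': (0.16, 0.018, 0.68), '-x': (1.83, -0.013, 0.28), '+y': (3.53, -0.01, 0.47), '-y': (-0.47, 0.02, 0.46)}
top sat plate {'+x': (0.23, 0.027, 0.29), '-x': (-1.3, -0.017, 0.21), '+y': (0.33, -0.008, 0.1), '-y': (-1.42, 0.012, 0.4)}
top handle {'+x': (3.8, 0.001, 0.23), '-x': (1.26, -0.003, 3.15), '+y': (-0.04, -0.643, 1.07), '-y': (2.61, 0.177, 0.71)}
top tin (array([ 0.5154, -0.0262]), 0.0314, 0.0005, 50) loupe {'+x': (0.71, 0.061, 0.35), '-x': (-2.1, 0.149, 0.51), '+y': (2.68, -0.008, 0.51), '-y': (-3.58, 0.053, 0.31)}
scene gray plate {'+x': (0.38, 0.014, 0.65), '-x': (4.51, -0.007, 0.71), '+y': (3.41, -0.019, 0.45), '-y': (-4.51, 0.02, 1.35)}
scene sat plate {'+x': (0.19, 0.032, 0.33), '-x': (1.29, -0.011, 0.49), '+y': (8.4, 0.004, 0.19), '-y': (-6.36, 0.015, 0.71)}
scene handle {'+x': (0.11, 0.028, 0.4), '-x': (-2.96, -0.061, 0.92), '+y': (-3.05, -0.195, 0.42), '-y': (0.32, 0.556, 0.92)}
scene tin (array([ 0.5154, -0.0236]), 0.0306, 0.0004, 38) loupe {'+x': (-1.91, -0.001, 2.2), '-x': (-4.12, -0.031, 0.25), '+y': (0.23, 0.008, 2.83), '-y': (-3.33, 0.071, 1.35)}
t 42.7 ee [0.4069 0.1142 0.1909] rpy [ 3.141 -0.     1.637] w 0.0448 F [ 0.6 -0.2  0.2] gf 0.0
shift [-0.4484  0.0776  0.041 ] turn [ 1.000e-03 -1.000e-03  1.437e+00] q [ 0.19  0.03  1.88 -0.    1.24  0.12]
```

View pics/c9.png

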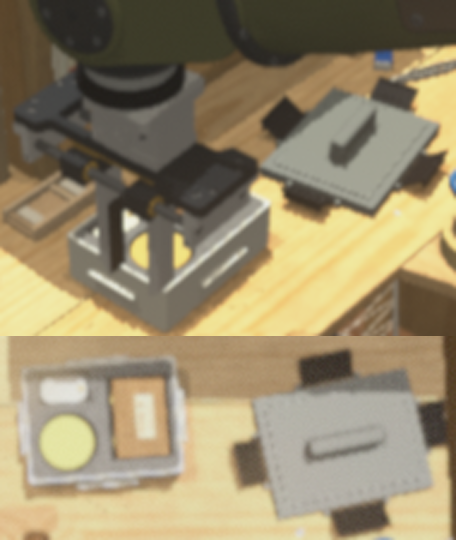

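Everything is in its pocket (bottom pane: loupe (65,390), tin (67,443), pin box (142,418)), and the lid is clear at (343,443). Next I'll locate the handle's ends.

```bash
python3 - <<'E'
from h import *
C=np.array([.5143,-.328]);y=.194;R=np.array([[np.cos(y),-np.sin(y)],[np.sin(y),np.cos(y)]])
k=np.arange(-.056,.0561,.002);print((k*1e3).round().astype(int))
for n,f in(("top","t9"),("scene","s9")):
    g=cv2.cvtColor(cv2.imread(f"pics/{f}.png"),6).astype(np.float32)
    for lx in(-.006,0,.006):
        w=C+np.c_[np.full(len(k),lx),k]@R.T;p=proj(n,np.c_[w,np.full(len(k),.036)]).astype(np.float32);print(n,"along y x=",lx,cv2.remap(g,p[None,:,0],p[None,:,1],1)[0].astype(int))
    q=np.arange(-.02,.0201,.0015);
    for ly in(-.025,0,.025):
        w=C+np.c_[q,np.full(len(q),ly)]@R.T;p=proj(n,np.c_[w,np.full(len(q),.036)]).astype(np.float32);print(n,"along x",cv2.remap(g,p[None,:,0],p[None,:,1],1)[0].astype(int))
    print(n,edgefit(n,g,C,y,.0675,.0875,.014,None,skip=.5,r=.01),"skirt foot",edgefit(n,g,C,y,.0675,.0875,.0,None,skip=.5,r=.01))
print((q*1e3).round(1))
E
```

```text
[-56 -54 -52 -50 -48 -46 -44 -42 -40 -38 -36 -34 -32 -30 -28 -26 -24 -22
 -20 -18 -16 -14 -12 -10  -8  -6  -4  -2   0   2   4   6   8  10  12  14
  16  18  20  22  24  26  28  30  32  34  36  38  40  42  44  46  48  50
  52  54  56]
top along y x= -0.006 [174 174 175 175 174 170 165 157 152 149 149 146 144 142 141 141 143 144
 143 144 142 142 142 145 146 145 144 142 143 145 146 147 146 144 143 146
 147 148 148 146 147 147 148 149 147 144 139 126 115 110 112 125 143 158
 170 177 179]
top along y x= 0 [176 174 174 173 171 169 163 161 164 168 170 171 170 171 171 171 171 172
 172 172 172 172 173 173 172 172 172 172 172 173 174 174 173 173 174 174
 173 172 174 175 175 174 175 175 174 171 164 150 132 116 119 133 153 168
 175 177 177]
top along y x= 0.006 [175 175 174 174 173 171 168 167 166 167 167 166 166 165 165 165 166 167
 167 166 166 167 168 169 169 169 168 168 169 168 167 167 167 168 170 170
 170 169 169 169 171 171 171 171 168 165 161 149 138 136 146 161 169 175
 178 178 178]
top along x [175 171 166 155 142 127 116 115 123 138 149 160 166 170 171 171 169 167
 164 162 161 164 168 17
[... 1331 characters left out ...]
 158 160 160
 160 159 158 158 158 159 159 160 160]
scene along x [ 94  86  81  77  74  71  71  73  80  90 106 122 136 147 154 158 159 159
 159 158 157 156 156 157 159 160 160]
scene along x [ 97  87  83  80  76  74  73  75  80  91 107 123 138 147 155 158 159 160
 159 158 158 157 157 158 160 160 160]
scene {'+x': (0.04, -0.002, 0.57), '-x': (4.74, 0.005, 0.71), '+y': (3.38, -0.005, 0.71), '-y': (-3.97, 0.011, 1.05)} skirt foot {'+x': (5.53, 0.04, 0.27), '-x': (-0.78, 0.0, 0.05), '+y': (0.19, -0.0, 1.0), '-y': (6.3, -0.044, 0.86)}
[-20.  -18.5 -17.  -15.5 -14.  -12.5 -11.   -9.5  -8.   -6.5  -5.   -3.5
  -2.   -0.5   1.    2.5   4.    5.5   7.    8.5  10.   11.5  13.   14.5
  16.   17.5  19. ]
```

Emit:
{"name": "jog_arm", "arguments": {
  "motion": [
    [-0.045,0.008,0,0,0,0,0],
    [-0.045,0.008,0,0,0,0,0],
    [-0.045,0.008,0,0,0,0,0],
    [-0.045,0.008,0,0,0,0,0],
    [-0.045,0.008,0,0,0,0,0]
  ]
}}

```text
time_s: 43.2
ee_pos: [0.4616, -0.1117, 0.1905]
eef_rot: [-3.142, 0.0, 1.633]
force: [1.1, 1.0, 0.4]
grip_width: 0.0467
grip_force: 0.0
```

Emit:
{"name": "jog_arm", "arguments": {
  "motion": [
    [-0.045,0.008,0,0,0,0,0],
    [-0.045,0.008,0,0,0,0,0],
    [-0.045,0.008,0,0,0,0,0],
    [-0.045,0.008,0,0,0,0,0],
    [-0.043,0.006,0,0,0,-0.128,0]
  ]
}}

```text
time_s: 43.7
ee_pos: [0.513, -0.3322, 0.1899]
eef_rot: [-3.141, -0.0, 1.761]
force: [0.6, 0.5, -0.2]
grip_width: 0.0469
grip_force: 0.0
```

Emit:
{"name": "jog_arm", "arguments": {
  "motion": [
    [0,0,0.04,0,0,0,0],
    [0,0,0.04,0,0,0,0],
    [0,0,0,0,0,0,0],
    [0,0,0,0,0,0,0]
  ]
}}

```text
time_s: 44.1
ee_pos: [0.5133, -0.3294, 0.1112]
eef_rot: [-3.141, -0.0, 1.762]
force: [0.7, 0.4, 0.5]
grip_width: 0.0468
grip_force: 0.0
```

```bash
python3 -c "
from h import *
go(.5149,-.3284,.018,1.765)"
```

```text
t 44.1 ee [ 0.5133 -0.3294  0.1112] rpy [-3.141 -0.     1.762] w 0.0468 F [0.7 0.4 0.5] gf 0.0
shift [0.0007 0.0018 0.0932] turn [-0.    -0.    -0.003] q [-0.63  0.52  1.44 -0.    1.18 -0.82]
```

Emit:
{"name": "jog_arm", "arguments": {
  "motion": [
    [0.0007,0.0018,0.04,0,0,-0.003,0],
    [0,0,0.035,0,0,0,0],
    [0,0,0.015,0,0,0,0],
    [0,0,0,0,0,0,0],
    [0,0,0,0,0,0,0]
  ]
}}

```text
time_s: 44.6
ee_pos: [0.5161, -0.3282, 0.023]
eef_rot: [3.14, 0.002, 1.766]
force: [0.1, -0.5, 1.2]
grip_width: 0.0471
grip_force: 0.0
```

Emit:
{"name": "jog_arm", "arguments": {
  "motion": [
    [0,0,0.003,0,0,0,-1],
    [0,0,0,0,0,0,-1],
    [0,0,0,0,0,0,-1],
    [0,0,0,0,0,0,-1],
    [0,0,0,0,0,0,-1]
  ],
  "squeeze": 50
}}

```text
time_s: 45.1
ee_pos: [0.5155, -0.3275, 0.0182]
eef_rot: [3.141, 0.001, 1.766]
force: [2.1, 1.1, 3.2]
grip_width: 0.0175
grip_force: 50.0
```

Emit:
{"name": "jog_arm", "arguments": {
  "motion": [
    [0,0,0,0,0,0,-1],
    [0,0,0,0,0,0,-1],
    [0,0,0,0,0,0,-1]
  ]
}}

```text
time_s: 45.4
ee_pos: [0.5156, -0.3275, 0.0182]
eef_rot: [3.141, 0.001, 1.766]
force: [1.6, 0.5, 5.6]
grip_width: 0.0174
grip_force: 50.0
```

Emit:
{"name": "jog_arm", "arguments": {
  "motion": [
    [0,0,-0.02,0,0,0,-1],
    [0,0,-0.04,0,0,0,-1],
    [0,0,-0.04,0,0,0,-1],
    [0,0,-0.01,0,0,0.065,-1],
    [0,0,0,0,0,0.065,-1]
  ]
}}

```text
time_s: 45.9
ee_pos: [0.5154, -0.3277, 0.1294]
eef_rot: [3.14, 0.002, 1.633]
force: [-0.6, -0.2, -4.2]
grip_width: 0.0175
grip_force: 50.0
```

Emit:
{"name": "jog_arm", "arguments": {
  "motion": [
    [0.03,0.005,0,0,0,0,-1],
    [0.04,0.007,0,0,0,0,-1],
    [0.04,0.006,0,0,0,0,-1],
    [0.04,0.006,0,0,0,0,-1],
    [0.04,0.006,0,0,0,0,-1]
  ]
}}

```text
time_s: 46.4
ee_pos: [0.532, -0.1342, 0.1269]
eef_rot: [-3.14, -0.0, 1.636]
force: [1.5, -0.8, -3.5]
grip_width: 0.0178
grip_force: 50.0
```

Emit:
{"name": "jog_arm", "arguments": {
  "motion": [
    [0.04,0.006,0,0,0,0,-1],
    [0.033,0.005,0,0,0,0,-1],
    [0,0,0,0,0,0,-1],
    [0,0,0,0,0,0,-1],
    [0,0,0,0,0,0,-1]
  ]
}}

```text
time_s: 46.9
ee_pos: [0.5387, -0.063, 0.1272]
eef_rot: [-3.141, 0.0, 1.635]
force: [0.2, 0.2, -4.0]
grip_width: 0.0172
grip_force: 50.0
```

```bash
python3 - <<'E'
from h import *
go(.5395,-.0627,.1,1.636)
o=ctrl.get_obs();z=o["ee_pos"][2]-.018+.014;C=o["ee_pos"];y=o["eef_rot"][2]-np.pi/2
for n in("scene","top"):
    im=grab(n);cv2.imwrite(f"pics/{n}10.png",im)
    print(n,"lid",edgefit(n,cv2.cvtColor(im,6),C,y,.0675,.0875,z,None,skip=.5,r=.008))
E
```

```text
t 46.9 ee [ 0.5387 -0.063   0.1272] rpy [-3.141  0.     1.635] w 0.0172 F [ 0.2  0.2 -4. ] gf 50.0
shift [0.0003 0.0009 0.0272] turn [-0.001  0.    -0.001] q [-0.18  0.36  1.63 -0.    1.15 -0.25]
scene lid {'+x': (-3.0, -0.01, 0.51), '-x': (2.9, 0.003, 0.26), '+y': (1.74, -0.005, 0.4), '-y': (2.84, 0.06, 0.93)}
top lid {'+x': (-0.36, -0.016, 1.51), '-x': (-1.96, -0.067, 0.76), '+y': (3.79, 0.007, 0.66), '-y': (-1.56, -0.067, 0.83)}
```

Emit:
{"name": "jog_arm", "arguments": {
  "motion": [
    [0.0003,0.0008,0.025,0,0,0,-1],
    [0,0,0.015,0,0,0,-1],
    [0,0,0.006,0,0,0,-1],
    [0,0,0,0,0,0,-1],
    [0,0,0,0,0,0,-1]
  ]
}}

```text
time_s: 47.5
ee_pos: [0.5401, -0.0623, 0.0824]
eef_rot: [3.141, 0.0, 1.635]
force: [0.3, -0.1, -3.5]
grip_width: 0.0174
grip_force: 50.0
```

Emit:
{"name": "jog_arm", "arguments": {
  "motion": [
    [0,0,0.003,0,0,0,-1],
    [0,0,0.002,0,0,0,-1],
    [0,0,0,0,0,0,-1]
  ]
}}

```text
time_s: 47.8
ee_pos: [0.5397, -0.0619, 0.0766]
eef_rot: [-3.142, -0.0, 1.636]
force: [-0.8, 0.2, -3.6]
grip_width: 0.0175
grip_force: 50.0
```

Emit:
{"name": "jog_arm", "arguments": {
  "motion": [
    [0,0,0.001,0,0,0,-1],
    [0,0,0,0,0,0,-1]
  ]
}}

```text
time_s: 48.0
ee_pos: [0.5397, -0.0619, 0.0756]
eef_rot: [-3.142, -0.0, 1.636]
force: [0.1, 0.3, -3.9]
grip_width: 0.0174
grip_force: 50.0
```

Emit:
{"name": "jog_arm", "arguments": {
  "motion": [
    [0,0,0.001,0,0,0,-1],
    [0,0,0,0,0,0,-1]
  ]
}}

```text
time_s: 48.2
ee_pos: [0.5399, -0.0619, 0.0747]
eef_rot: [3.141, 0.0, 1.636]
force: [1.5, 0.2, -3.1]
grip_width: 0.0175
grip_force: 50.0
```

Emit:
{"name": "jog_arm", "arguments": {
  "motion": [
    [0,0,0.001,0,0,0,-1],
    [0,0,0,0,0,0,-1]
  ]
}}

```text
time_s: 48.4
ee_pos: [0.54, -0.0619, 0.0737]
eef_rot: [3.141, 0.0, 1.636]
force: [2.8, -0.7, -3.8]
grip_width: 0.0173
grip_force: 50.0
```

It is going over the rim. Continuing, easing the small +x side force.

Emit:
{"name": "jog_arm", "arguments": {
  "motion": [
    [0,0.0004,0.001,0,0,0,-1],
    [0,0,0.001,0,0,0,-1],
    [0,0,0,0,0,0,-1]
  ]
}}

```text
time_s: 48.7
ee_pos: [0.5401, -0.0619, 0.0714]
eef_rot: [-3.141, -0.0, 1.636]
force: [1.7, 0.3, -3.8]
grip_width: 0.0174
grip_force: 50.0
```

Emit:
{"name": "jog_arm", "arguments": {
  "motion": [
    [0,0,0.001,0,0,0,-1],
    [0,0,0.001,0,0,0,-1],
    [0,0,0,0,0,0,-1]
  ]
}}

```text
time_s: 49.0
ee_pos: [0.5401, -0.0619, 0.0695]
eef_rot: [-3.142, -0.0, 1.636]
force: [1.4, 0.1, -4.6]
grip_width: 0.0174
grip_force: 50.0
```

Emit:
{"name": "jog_arm", "arguments": {
  "motion": [
    [0,0,0.001,0,0,0,-1],
    [0,0,0.001,0,0,0,-1],
    [0,0,0,0,0,0,-1]
  ]
}}

```text
time_s: 49.3
ee_pos: [0.5401, -0.0619, 0.0675]
eef_rot: [-3.142, -0.0, 1.636]
force: [1.1, 0.4, -3.7]
grip_width: 0.0173
grip_force: 50.0
```

Emit:
{"name": "jog_arm", "arguments": {
  "motion": [
    [0,0,0.001,0,0,0,-1],
    [0,0,0,0,0,0,-1]
  ]
}}

```text
time_s: 49.5
ee_pos: [0.5402, -0.0619, 0.0671]
eef_rot: [3.141, 0.0, 1.636]
force: [-3.5, 0.9, 4.5]
grip_width: 0.017
grip_force: 50.0
```

Emit:
{"name": "jog_arm", "arguments": {
  "motion": [
    [0,0,0.0008,0,0,0,-1],
    [0,0,0,0,0,0,-1]
  ]
}}

```text
time_s: 49.7
ee_pos: [0.5402, -0.0619, 0.0671]
eef_rot: [3.141, 0.0, 1.636]
force: [-9.4, 1.0, 15.1]
grip_width: 0.0177
grip_force: 50.0
```

The lid is home. I'll release it and start on the left clip, with the fingers shut and pushing along tool x.

Emit:
{"name": "jog_arm", "arguments": {
  "motion": [
    [0,0,-0.0012,0,0,0,0],
    [0,0,0,0,0,0,0],
    [0,0,0,0,0,0,0],
    [0,0,0,0,0,0,0],
    [0,0,-0.04,0,0,0,0]
  ]
}}

```text
time_s: 50.2
ee_pos: [0.5378, -0.0615, 0.1032]
eef_rot: [-3.133, -0.002, 1.636]
force: [-0.1, 1.3, 0.8]
grip_width: 0.0467
grip_force: 0.0
```

Emit:
{"name": "jog_arm", "arguments": {
  "motion": [
    [0,0,-0.045,0,0,0,-1],
    [0.04,0,0,0,0,0,-1],
    [0.04,0,0,0,0,0,-1],
    [0.038,0,0,0,0,0,-1],
    [0,0,0,0,0,0,-1]
  ]
}}

```text
time_s: 50.7
ee_pos: [0.532, 0.0593, 0.152]
eef_rot: [3.142, -0.0, 1.639]
force: [-0.4, -0.8, 0.5]
grip_width: 0.0105
grip_force: 0.0
```

Emit:
{"name": "jog_arm", "arguments": {
  "motion": [
    [0,0,0,0,0,0,-1],
    [0,0,0,0,0,0,-1]
  ]
}}

```text
time_s: 50.9
ee_pos: [0.5325, 0.0551, 0.1519]
eef_rot: [-3.141, 0.0, 1.635]
force: [1.0, -0.7, -0.6]
grip_width: 0.0003
grip_force: 0.0
```

```bash
cat >> h.py <<'E'
BOX=np.array([.5399,-.0628]);BY=.065
def goL(lx,ly,z,yaw):
    c,s=np.cos(BY),np.sin(BY);p=BOX+[c*lx-s*ly,s*lx+c*ly];o=ctrl.get_obs()["ee_pos"][:2]-BOX
    print("local now",round(c*o[0]+s*o[1],4),round(-s*o[0]+c*o[1],4));go(*p,z,yaw)
def lid():
    """lid plate edges at home height"""
    for n in("scene","top"):
        im=grab(n);cv2.imwrite(f"pics/{n}_l.png",im);print(n,edgefit(n,cv2.cvtColor(im,6),BOX,BY,.0675,.0875,.063,None,skip=.5,r=.008))
E
python3 -c "
from h import *
lid();goL(0,.119,.09,1.636)"
```

```text
scene {'+x': (0.74, 0.047, 1.23), '-x': (4.03, -0.028, 0.32), '+y': (1.98, -0.004, 0.75), '-y': (-2.86, 0.008, 0.51)}
top {'+x': (-0.88, 0.009, 1.07), '-x': (1.03, -0.011, 0.51), '+y': (-4.34, 0.011, 0.72), '-y': (0.09, 0.001, 0.46)}
local now 0.0004 0.1179
t 51.0 ee [0.5326 0.0549 0.152 ] rpy [-3.142  0.     1.634] w 0.0003 F [-0.3  0.   0.3] gf 0.0
shift [ 0.0011 -0.0004  0.062 ] turn [-0.     0.    -0.002] q [ 0.03  0.32  1.63 -0.    1.2  -0.03]
```

Emit:
{"name": "jog_arm", "arguments": {
  "motion": [
    [0.001,0,0.05,0,0,0,-1],
    [0,0,0.02,0,0,0,-1],
    [0,0,0.015,0,0,0,-1],
    [0,0,0.015,0,0,0,-1]
  ]
}}

```text
time_s: 51.4
ee_pos: [0.5324, 0.056, 0.0512]
eef_rot: [-3.141, -0.0, 1.634]
force: [-0.3, -0.0, 1.0]
grip_width: 0.0005
grip_force: 0.5
```

Emit:
{"name": "jog_arm", "arguments": {
  "motion": [
    [0,0,0.015,0,0,0,-1],
    [0,0,0.012,0,0,0,-1],
    [0,0,0.01,0,0,0,-1],
    [0,0,0,0,0,0,-1]
  ]
}}

```text
time_s: 51.8
ee_pos: [0.5318, 0.0566, 0.0138]
eef_rot: [-3.14, -0.0, 1.635]
force: [-0.3, 0.9, 0.2]
grip_width: 0.0009
grip_force: 0.5
```

Emit:
{"name": "jog_arm", "arguments": {
  "motion": [
    [-0.004,0,0.002,0,0,0,-1],
    [-0.004,0,0,0,0,0,-1],
    [-0.003,0,0,0,0,0,-1],
    [0,0,0,0,0,0,-1]
  ]
}}

```text
time_s: 52.2
ee_pos: [0.5333, 0.0455, 0.0134]
eef_rot: [3.141, 0.0, 1.635]
force: [0.1, 0.7, 0.6]
grip_width: 0.0004
grip_force: 0.3
```

Emit:
{"name": "jog_arm", "arguments": {
  "motion": [
    [-0.002,0,0,0,0,0,-1],
    [-0.002,0,0,0,0,0,-1],
    [0,0,0,0,0,0,-1]
  ]
}}

```text
time_s: 52.5
ee_pos: [0.5336, 0.0415, 0.0132]
eef_rot: [3.141, 0.0, 1.636]
force: [-0.4, 0.2, -0.5]
grip_width: 0.0004
grip_force: 0.0
```

Emit:
{"name": "jog_arm", "arguments": {
  "motion": [
    [-0.001,0,0,0,0,0,-1],
    [0,0,0,0,0,0,-1]
  ]
}}

```text
time_s: 52.7
ee_pos: [0.5336, 0.0411, 0.0132]
eef_rot: [3.141, -0.0, 1.636]
force: [-0.3, 2.2, -0.8]
grip_width: 0.0004
grip_force: 1.3
```

Emit:
{"name": "jog_arm", "arguments": {
  "motion": [
    [-0.001,0,0,0,0,0,-1],
    [0,0,0,0,0,0,-1]
  ]
}}

```text
time_s: 52.9
ee_pos: [0.5336, 0.0408, 0.0132]
eef_rot: [3.141, -0.001, 1.636]
force: [-0.2, 10.2, 0.5]
grip_width: 0.0007
grip_force: 4.9
```

Emit:
{"name": "jog_arm", "arguments": {
  "motion": [
    [-0.001,0,0,0,0,0,-1],
    [0,0,0,0,0,0,-1]
  ]
}}

```text
time_s: 53.1
ee_pos: [0.5336, 0.0407, 0.0132]
eef_rot: [3.141, -0.002, 1.636]
force: [0.2, 16.8, 0.8]
grip_width: 0.0005
grip_force: 8.4
```

Emit:
{"name": "jog_arm", "arguments": {
  "motion": [
    [0.003,0,0,0,0,0,-1],
    [0.003,0,0,0,0,0,-1],
    [0,0,0,0,0,0,-1]
  ]
}}

```text
time_s: 53.4
ee_pos: [0.5332, 0.045, 0.013]
eef_rot: [-3.142, 0.0, 1.636]
force: [0.3, -0.2, -0.4]
grip_width: 0.001
grip_force: 0.0
```

The left clip snapped: hard stop at 17 N, and no spring push on backing off. Next, the right clip.

Emit:
{"name": "jog_arm", "arguments": {
  "motion": [
    [0.012,0,-0.03,0,0,0,-1],
    [0,0,-0.05,0,0,0,-1],
    [0,0,-0.05,0,0,0,-1],
    [-0.03,0,-0.01,0,0,0,-1],
    [-0.045,0,0,0,0,0,-1]
  ]
}}

```text
time_s: 53.9
ee_pos: [0.5382, -0.0178, 0.1558]
eef_rot: [3.137, 0.001, 1.639]
force: [1.1, -0.6, 0.2]
grip_width: 0.0004
grip_force: 0.0
```

Emit:
{"name": "jog_arm", "arguments": {
  "motion": [
    [-0.045,0,0,0,0,0,-1],
    [-0.045,0,0,0,0,0,-1],
    [-0.045,0,0,0,0,0,-1],
    [-0.03,0,0,0,0,0,-1],
    [0,0,0,0,0,0,-1]
  ]
}}

```text
time_s: 54.4
ee_pos: [0.5475, -0.1861, 0.1527]
eef_rot: [-3.141, 0.001, 1.632]
force: [-0.5, 0.1, -0.7]
grip_width: 0.0004
grip_force: 0.0
```

Emit:
{"name": "jog_arm", "arguments": {
  "motion": [
    [0,0,0,0,0,0,-1],
    [0,0,0,0,0,0,-1]
  ]
}}

```text
time_s: 54.6
ee_pos: [0.548, -0.1817, 0.153]
eef_rot: [-3.141, -0.0, 1.637]
force: [-0.1, -0.5, -0.2]
grip_width: 0.0006
grip_force: 0.0
```

```bash
python3 -c "
from h import *
goL(0,-.119,.09,1.636)"
```

```text
local now 0.0003 -0.1192
t 54.6 ee [ 0.548  -0.1817  0.153 ] rpy [-3.141 -0.     1.637] w 0.0006 F [-0.1 -0.5 -0.2] gf 0.0
shift [ 0.0002 -0.0003  0.063 ] turn [-0.    -0.     0.001] q [-0.38  0.41  1.5   0.    1.23 -0.45]
```

Emit:
{"name": "jog_arm", "arguments": {
  "motion": [
    [0,0,0.05,0,0,0,-1],
    [0,0,0.02,0,0,0,-1],
    [0,0,0.015,0,0,0,-1],
    [0,0,0.015,0,0,0,-1]
  ]
}}

```text
time_s: 55.0
ee_pos: [0.5485, -0.182, 0.0529]
eef_rot: [3.141, 0.0, 1.637]
force: [0.4, 0.5, 1.3]
grip_width: 0.0005
grip_force: 0.6
```

Emit:
{"name": "jog_arm", "arguments": {
  "motion": [
    [0,0,0.015,0,0,0,-1],
    [0,0,0.012,0,0,0,-1],
    [0,0,0.012,0,0,0,-1],
    [0,0,0,0,0,0,-1]
  ]
}}

```text
time_s: 55.4
ee_pos: [0.5473, -0.1824, 0.0124]
eef_rot: [-3.14, -0.001, 1.636]
force: [0.3, -0.4, -0.3]
grip_width: 0.0009
grip_force: 0.5
```

Emit:
{"name": "jog_arm", "arguments": {
  "motion": [
    [0.004,0,0,0,0,0,-1],
    [0.004,0,0,0,0,0,-1],
    [0.004,0,0,0,0,0,-1],
    [0,0,0,0,0,0,-1]
  ]
}}

```text
time_s: 55.8
ee_pos: [0.5474, -0.17, 0.0145]
eef_rot: [3.141, -0.0, 1.636]
force: [-0.6, -0.3, -0.2]
grip_width: 0.0011
grip_force: 0.0
```

Emit:
{"name": "jog_arm", "arguments": {
  "motion": [
    [0.002,0,0,0,0,0,-1],
    [0.002,0,0,0,0,0,-1],
    [0,0,0,0,0,0,-1]
  ]
}}

```text
time_s: 56.1
ee_pos: [0.5474, -0.1691, 0.0146]
eef_rot: [3.14, 0.004, 1.636]
force: [1.2, -19.0, -3.8]
grip_width: 0.0004
grip_force: 9.3
```

Emit:
{"name": "jog_arm", "arguments": {
  "motion": [
    [0.001,0,0,0,0,0,-1],
    [0,0,0,0,0,0,-1]
  ]
}}

```text
time_s: 56.3
ee_pos: [0.5474, -0.1688, 0.0145]
eef_rot: [3.14, 0.005, 1.635]
force: [1.3, -25.1, -5.7]
grip_width: 0.0006
grip_force: 12.2
```

Emit:
{"name": "jog_arm", "arguments": {
  "motion": [
    [-0.006,0,0,0,0,0,-1],
    [-0.004,0,0,0,0,0,-1],
    [0,0,0,0,0,0,-1],
    [0,0,0,0,0,0,-1]
  ]
}}

```text
time_s: 56.7
ee_pos: [0.5475, -0.1754, 0.014]
eef_rot: [-3.142, -0.0, 1.636]
force: [0.0, 0.0, -1.1]
grip_width: 0.0007
grip_force: 0.0
```

```bash
python3 -c "
from h import *
goL(0,-.119,.15,.065);print(ray('top',[[300,207],[345,207]],.018))
b=cv2.imread('pics/t9.png');print(b[195:214,325].mean(1).astype(int))"
```

```text
local now 0.0003 -0.1128
t 56.7 ee [ 0.5475 -0.1754  0.014 ] rpy [-3.142 -0.     1.636] w 0.0007 F [ 0.   0.  -1.1] gf 0.0
shift [-0.0061 -0.0003 -0.136 ] turn [-0.    -0.     1.571] q [-0.37  0.58  1.61  0.    0.96 -0.44]
[[ 0.6573488   0.00690388  0.018     ]
 [ 0.6559889  -0.1126695   0.018     ]]
[155 151 151 153 154 151 150 148 152 152 142 133 136 146 146 149 149 151
 155]
```

Emit:
{"name": "jog_arm", "arguments": {
  "motion": [
    [-0.01,0,-0.04,0,0,0,-1],
    [0,0,-0.05,0,0,0,-1],
    [0,0,-0.05,0,0,0,-1],
    [0,0,0,0,0,0.14,-1],
    [0,0,0,0,0,0.14,-1]
  ]
}}

```text
time_s: 57.2
ee_pos: [0.5487, -0.1854, 0.1558]
eef_rot: [3.139, 0.0, 1.351]
force: [0.3, -0.1, -0.5]
grip_width: 0.0004
grip_force: 0.0
```

Emit:
{"name": "jog_arm", "arguments": {
  "motion": [
    [0,0,0,0,0,0.14,-1],
    [0,0,0,0,0,0.14,-1],
    [0,0,0,0,0,0.14,-1],
    [0,0,0,0,0,0.14,-1],
    [0,0,0,0,0,0.14,-1]
  ]
}}

```text
time_s: 57.7
ee_pos: [0.5482, -0.1851, 0.154]
eef_rot: [-3.141, -0.0, 0.65]
force: [-0.1, 0.0, 0.1]
grip_width: 0.0006
grip_force: 0.0
```

Emit:
{"name": "jog_arm", "arguments": {
  "motion": [
    [0,0,0,0,0,0.14,-1],
    [0,0,0,0,0,0.14,-1],
    [0,0,0,0,0,0.14,-1],
    [0,0,0,0,0,0.14,-1],
    [0,0,0,0,0,0.031,-1]
  ]
}}

```text
time_s: 58.2
ee_pos: [0.5482, -0.1851, 0.154]
eef_rot: [-3.141, 0.0, 0.06]
force: [0.3, 0.8, 0.5]
grip_width: 0.0002
grip_force: 0.0
```

Emit:
{"name": "jog_arm", "arguments": {
  "motion": [
    [-0.03,-0.04,0,0,0,0,-1],
    [-0.03,-0.04,0,0,0,0,-1],
    [-0.04,-0.043,0,0,0,0,-1],
    [0,0,0,0,0,0,-1],
    [0,0,0,0,0,0,-1]
  ]
}}

```text
time_s: 58.7
ee_pos: [0.4469, -0.0748, 0.1547]
eef_rot: [3.141, -0.001, 0.066]
force: [0.5, -0.9, -0.0]
grip_width: 0.0001
grip_force: 0.0
```

```bash
python3 -c "
from h import *
goL(-.1,0,.09,.065)"
```

```text
local now -0.0936 -0.0059
t 58.7 ee [ 0.4469 -0.0748  0.1547] rpy [ 3.141e+00 -1.000e-03  6.600e-02] w 0.0001 F [ 0.5 -0.9 -0. ] gf 0.0
shift [-0.0065 -0.006   0.0647] turn [ 0.    -0.001  0.001] q [-0.25  0.14  1.85  0.    1.16  1.26]
```

Emit:
{"name": "jog_arm", "arguments": {
  "motion": [
    [-0.0065,-0.006,0.05,0,0,0,-1],
    [0,0,0.02,0,0,0,-1],
    [0,0,0.015,0,0,0,-1],
    [0,0,0.015,0,0,0,-1]
  ]
}}

```text
time_s: 59.1
ee_pos: [0.4409, -0.0706, 0.0539]
eef_rot: [-3.142, 0.0, 0.064]
force: [-0.0, -0.2, 0.9]
grip_width: 0.0002
grip_force: 0.5
```

Emit:
{"name": "jog_arm", "arguments": {
  "motion": [
    [0,0,0.015,0,0,0,-1],
    [0,0,0.015,0,0,0,-1],
    [0,0,0.01,0,0,0,-1],
    [0,0,0,0,0,0,-1]
  ]
}}

```text
time_s: 59.5
ee_pos: [0.4398, -0.0702, 0.0136]
eef_rot: [-3.141, 0.002, 0.064]
force: [-1.6, -0.3, -0.6]
grip_width: 0.0005
grip_force: 0.8
```

Emit:
{"name": "jog_arm", "arguments": {
  "motion": [
    [0.004,0,0,0,0,0,-1],
    [0.004,0,0,0,0,0,-1],
    [0.004,0,0,0,0,0,-1],
    [0,0,0,0,0,0,-1]
  ]
}}

```text
time_s: 59.9
ee_pos: [0.4526, -0.0691, 0.0151]
eef_rot: [3.141, -0.001, 0.065]
force: [-0.5, 0.4, -0.9]
grip_width: 0.0006
grip_force: 0.3
```

Emit:
{"name": "jog_arm", "arguments": {
  "motion": [
    [0.001,0,0,0,0,0,-1],
    [0.001,0,0,0,0,0,-1],
    [0,0,0,0,0,0,-1]
  ]
}}

```text
time_s: 60.2
ee_pos: [0.4542, -0.0689, 0.0149]
eef_rot: [3.142, -0.0, 0.065]
force: [-1.4, -0.1, -0.5]
grip_width: 0.0006
grip_force: 0.6
```

Emit:
{"name": "jog_arm", "arguments": {
  "motion": [
    [0.001,0,0,0,0,0,-1],
    [0,0,0,0,0,0,-1]
  ]
}}

```text
time_s: 60.4
ee_pos: [0.4553, -0.0689, 0.015]
eef_rot: [3.141, -0.001, 0.065]
force: [-0.6, 0.9, -0.5]
grip_width: 0.0004
grip_force: 0.2
```

Emit:
{"name": "jog_arm", "arguments": {
  "motion": [
    [0.001,0,0,0,0,0,-1],
    [0,0,0,0,0,0,-1]
  ]
}}

```text
time_s: 60.6
ee_pos: [0.456, -0.0688, 0.0149]
eef_rot: [3.142, 0.0, 0.065]
force: [-3.1, 0.7, 1.3]
grip_width: 0.0006
grip_force: 1.2
```

Emit:
{"name": "jog_arm", "arguments": {
  "motion": [
    [0.001,0,0,0,0,0,-1],
    [0,0,0,0,0,0,-1]
  ]
}}

```text
time_s: 60.8
ee_pos: [0.4564, -0.0688, 0.0147]
eef_rot: [-3.141, 0.001, 0.065]
force: [-6.5, -1.4, 2.7]
grip_width: 0.0003
grip_force: 3.2
```

Emit:
{"name": "jog_arm", "arguments": {
  "motion": [
    [0.001,0,0,0,0,0,-1],
    [0,0,0,0,0,0,-1]
  ]
}}

```text
time_s: 61.0
ee_pos: [0.4566, -0.0687, 0.0145]
eef_rot: [-3.141, 0.004, 0.065]
force: [-12.4, -2.0, 7.5]
grip_width: 0.0007
grip_force: 6.1
```

Emit:
{"name": "jog_arm", "arguments": {
  "motion": [
    [0.001,0,0,0,0,0,-1],
    [0,0,0,0,0,0,-1]
  ]
}}

```text
time_s: 61.2
ee_pos: [0.4566, -0.0685, 0.0143]
eef_rot: [-3.141, 0.006, 0.065]
force: [-18.5, -2.9, 8.4]
grip_width: 0.0007
grip_force: 9.2
```

Emit:
{"name": "jog_arm", "arguments": {
  "motion": [
    [0.001,0,0,0,0,0,-1],
    [0,0,0,0,0,0,-1]
  ]
}}

```text
time_s: 61.4
ee_pos: [0.4567, -0.0684, 0.014]
eef_rot: [-3.14, 0.008, 0.065]
force: [-23.8, -2.2, 12.4]
grip_width: 0.0005
grip_force: 12.1
```

Emit:
{"name": "jog_arm", "arguments": {
  "motion": [
    [-0.004,0,0,0,0,0,-1],
    [-0.003,0,0,0,0,0,-1],
    [0,0,0,0,0,0,-1]
  ]
}}

```text
time_s: 61.7
ee_pos: [0.4531, -0.0691, 0.0149]
eef_rot: [3.141, -0.001, 0.065]
force: [-0.6, 0.4, -0.1]
grip_width: 0.0001
grip_force: 0.0
```

Emit:
{"name": "jog_arm", "arguments": {
  "motion": [
    [-0.003,0,0,0,0,0,-1],
    [0,0,0,0,0,0,-1],
    [0,0,0,0,0,0,-1]
  ]
}}

```text
time_s: 62.0
ee_pos: [0.4501, -0.0692, 0.0149]
eef_rot: [3.142, -0.0, 0.065]
force: [0.5, -0.2, -0.4]
grip_width: 0.0004
grip_force: 0.0
```

Near clip snapped. Next, the far clip, staying short of the rack's edge at x≈.655.

Emit:
{"name": "jog_arm", "arguments": {
  "motion": [
    [-0.01,0,-0.04,0,0,0,-1],
    [0,0,-0.05,0,0,0,-1],
    [0,0,-0.05,0,0,0,-1],
    [0.04,0,0,0,0,0,-1],
    [0.045,0,0,0,0,0,-1]
  ]
}}

```text
time_s: 62.5
ee_pos: [0.5266, -0.0645, 0.158]
eef_rot: [3.14, -0.006, 0.064]
force: [-0.4, -0.6, 0.3]
grip_width: 0.0003
grip_force: 0.0
```

Emit:
{"name": "jog_arm", "arguments": {
  "motion": [
    [0.045,0,0,0,0,0,-1],
    [0.045,0,0,0,0,0,-1],
    [0.02,0,0,0,0,0,-1],
    [0,0,0,0,0,0,-1],
    [0,0,0,0,0,0,-1]
  ]
}}

```text
time_s: 63.0
ee_pos: [0.6342, -0.0571, 0.1542]
eef_rot: [-3.141, 0.001, 0.065]
force: [0.3, -0.5, -0.8]
grip_width: 0.0005
grip_force: 0.0
```

```bash
python3 -c "
from h import *
goL(.095,0,.09,.065)"
```

```text
local now 0.0945 -0.0005
t 63.0 ee [ 0.6342 -0.0571  0.1542] rpy [-3.141e+00  1.000e-03  6.500e-02] w 0.0005 F [ 0.3 -0.5 -0.8] gf 0.0
shift [ 0.0006 -0.0005  0.0642] turn [-0.     0.001  0.   ] q [-0.15  0.54  1.31 -0.    1.3   1.36]
```

Emit:
{"name": "jog_arm", "arguments": {
  "motion": [
    [0.002,0,0.05,0,0,0,-1],
    [0,0,0.02,0,0,0,-1],
    [0,0,0.015,0,0,0,-1],
    [0,0,0.015,0,0,0,-1]
  ]
}}

```text
time_s: 63.4
ee_pos: [0.6366, -0.0573, 0.0551]
eef_rot: [3.141, -0.001, 0.065]
force: [-0.2, 1.4, -0.3]
grip_width: 0.0004
grip_force: 0.3
```

Emit:
{"name": "jog_arm", "arguments": {
  "motion": [
    [0,0,0.012,0,0,0,-1],
    [0,0,0.012,0,0,0,-1],
    [0,0,0.01,0,0,0,-1],
    [0,0,0.006,0,0,0,-1],
    [0,0,0,0,0,0,-1]
  ]
}}

```text
time_s: 63.9
ee_pos: [0.6363, -0.0571, 0.014]
eef_rot: [-3.141, 0.001, 0.065]
force: [1.3, 0.3, -0.3]
grip_width: 0.0005
grip_force: 0.4
```

Emit:
{"name": "jog_arm", "arguments": {
  "motion": [
    [-0.003,0,0,0,0,0,-1],
    [-0.003,0,0,0,0,0,-1],
    [-0.003,0,0,0,0,0,-1],
    [0,0,0,0,0,0,-1]
  ]
}}

```text
time_s: 64.3
ee_pos: [0.6274, -0.0577, 0.0152]
eef_rot: [3.141, -0.0, 0.065]
force: [-0.1, 0.8, 0.1]
grip_width: 0.0003
grip_force: 0.0
```

Emit:
{"name": "jog_arm", "arguments": {
  "motion": [
    [-0.001,0,0,0,0,0,-1],
    [-0.001,0,0,0,0,0,-1],
    [0,0,0,0,0,0,-1]
  ]
}}

```text
time_s: 64.6
ee_pos: [0.627, -0.0578, 0.0154]
eef_rot: [3.141, -0.004, 0.065]
force: [10.3, 0.3, -4.4]
grip_width: 0.0004
grip_force: 5.2
```

Emit:
{"name": "jog_arm", "arguments": {
  "motion": [
    [-0.001,0,0,0,0,0,-1],
    [-0.001,0,0,0,0,0,-1],
    [0,0,0,0,0,0,-1]
  ]
}}

```text
time_s: 64.9
ee_pos: [0.6266, -0.0578, 0.0157]
eef_rot: [3.141, -0.008, 0.065]
force: [22.5, 1.5, -9.3]
grip_width: 0.0003
grip_force: 11.1
```

Emit:
{"name": "jog_arm", "arguments": {
  "motion": [
    [0.004,0,0,0,0,0,-1],
    [0.003,0,0,0,0,0,-1],
    [0,0,0,0,0,0,-1],
    [0,0,0,0,0,0,-1]
  ]
}}

```text
time_s: 65.3
ee_pos: [0.6303, -0.0575, 0.0147]
eef_rot: [-3.141, 0.001, 0.065]
force: [-0.8, -0.0, -0.4]
grip_width: 0.0007
grip_force: 0.0
```

Emit:
{"name": "jog_arm", "arguments": {
  "motion": [
    [0.004,0,0,0,0,0,-1],
    [0,0,0,0,0,0,-1],
    [0,0,0,0,0,0,-1]
  ]
}}

```text
time_s: 65.6
ee_pos: [0.6346, -0.0572, 0.0148]
eef_rot: [-3.142, 0.0, 0.065]
force: [-0.2, 0.4, 0.2]
grip_width: 0.0004
grip_force: 0.0
```

All four clips feel snapped. I'll retreat and check for raised black clips with a dark mask.

Emit:
{"name": "jog_arm", "arguments": {
  "motion": [
    [0.002,0,-0.04,0,0,0,-1],
    [0,0,-0.05,0,0,0,-1],
    [0,0,-0.05,0,0,0,-1],
    [0,0,-0.05,0,0,0,-1],
    [-0.04,-0.04,0,0,0,0,-1]
  ]
}}

```text
time_s: 66.1
ee_pos: [0.604, -0.0265, 0.2135]
eef_rot: [3.139, -0.015, 0.062]
force: [0.9, 1.4, 0.6]
grip_width: 0.0007
grip_force: 0.0
```

Emit:
{"name": "jog_arm", "arguments": {
  "motion": [
    [-0.045,-0.045,0,0,0,0,-1],
    [-0.045,-0.045,0,0,0,0,-1],
    [-0.045,-0.045,0,0,0,0,-1],
    [-0.03,-0.045,0,0,0,0,-1],
    [0,0,0,0,0,0,-1]
  ]
}}

```text
time_s: 66.6
ee_pos: [0.4533, 0.1177, 0.2054]
eef_rot: [-3.141, -0.001, 0.069]
force: [1.4, 1.0, -0.1]
grip_width: 0.0008
grip_force: 0.0
```

```bash
python3 - <<'E'
from h import *
b=grab('top');cv2.imwrite('pics/t11.png',b);v=b.max(2)
c,s=np.cos(BY),np.sin(BY)
for im,nm,Cc,yy,z0 in((v,"now",BOX+[.001,-.001],BY,.055),(cv2.imread('pics/t9.png').max(2),"before, lid on bench",np.array([.5143,-.328]),.194,.01)):
    c,s=np.cos(yy),np.sin(yy)
    for k,(lx,ly) in dict(near=(-1,0),far=(1,0),left=(0,1),right=(0,-1)).items():
        r=[]
        for o in(.006,.012,.018,.024):
            l=np.array([lx*(.073+o),ly*(.093+o)]);p=Cc+[c*l[0]-s*l[1],s*l[0]+c*l[1]];q=proj('top',[*p,z0+.3*o])[0];r.append(int(im[int(round(q[1])),int(round(q[0]))]))
        print(nm,k,r)
print(edgefit('top',cv2.cvtColor(b,6),BOX,BY,.0675,.0875,.063,None,skip=.5,r=.008),ctrl.get_obs()["ee_pos"].round(3))
print("lit rack row",b[195:214,325].mean(1).astype(int))
E
```

```text
now near [108, 158, 187, 221]
now far [179, 175, 182, 179]
now left [178, 216, 222, 221]
now right [224, 227, 227, 226]
before, lid on bench near [83, 83, 82, 100]
before, lid on bench far [62, 61, 61, 69]
before, lid on bench left [100, 99, 101, 120]
before, lid on bench right [70, 68, 64, 84]
{'+x': (-0.69, 0.013, 0.96), '-x': (1.25, -0.006, 0.24), '+y': (5.91, 0.008, 0.24), '-y': (1.61, 0.008, 1.88)} [0.455 0.116 0.205]
lit rack row [153 152 150 150 152 153 151 148 151 149 140 130 139 142 147 145 150 151
 153]
```

```bash
python3 -c "
from station import ctrl
print(ctrl.hand_in())"
```

```text
the job is handed in; nothing more can be done
None
```

I packed the pin box, tin and loupe into their pockets, set the lid fully home and closed all four clips, then handed the job in at about 67 s. The hand-in returned no verdict, so success rests on my force readings and the final top-camera check.

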